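# Load oat bars, latch the stage plate in the dock and test the interlock

### The job

Get the texture tester's dock ready for a run. First move the two blue calibration blocks from the stage plate into the white tray and lay every oat bar flat in a bay of its own on the plate, between the black stops; only then slide the plate along its lane, never lifting it, fully home until the red sprung pawl has clicked shut behind it. After that test the interlock: press the red button so that the lever drops, then lift the lever back up so that it stays up; everything must still be in place at the end, with the bottle and the beaker left standing.

Things in the scene. Friction and masses are not known exactly. Their poses are not given: they have to be found in the camera images.
- dock: Fixed grey dock, bed 164 x 410 mm, 12 mm high. Origin: under the lane's centre line, at table level; +y runs along the lane to its closed end (a yellow stop, face at y = +195 mm), x across it. Rails 28 mm above the table stand at x = -60 and +74 mm (inner faces). The red pawl is on the +x rail near the closed end.
- pawl (a joint): Red pawl hinged on a vertical axis on the dock's +x rail, rad: 0 = shut (sticking 10 mm into the lane), about 0.2 when the plate's front shoe pushes it aside, then it snaps back to 0 behind the shoe and blocks the return. It needs about 5 to 10 N of push on the plate along the lane.
- pawl_tip (a point): The pawl's tip, 27 mm above the table; at dock y = +162 mm when shut.
- plate: Loose aluminium stage plate, about 0.5 kg, 116 x 260 x 10 mm, on the dock's bed between the rails (2 mm of play each side). Origin: centre of its underside, 12 mm above the table; axes like the dock's. Two dark guide shoes on its +x side, three bays, a blue upright handle at its -y end. It starts at dock y = -35 to -10 mm; latched home it lies at dock y = +62 (on the pawl) to +65 mm (end stop).
- handle_top (a point): Middle of the top edge of the plate's blue handle: an upright tab 60 mm wide (x), 12 mm thick (y), 45 mm high, standing on the plate with its top 67 mm above the table; 115 mm towards -y from the plate's origin.
- bay0 (a point): Bay nearest the handle: its centre on the plate's top surface, 22 mm above the table, axes like the plate's. A bar lies in it with its length along x. The bay is 42 mm wide (y) between black stops 10 mm high, which stand 27 to 45 mm off its centre in x (open in the middle for fingers), and 108 mm long between side lips 6 mm high. Bays are 74 mm apart.
- bay1 (a point): Centre of the middle bay (see bay0).
- bay2 (a point): Centre of the bay farthest from the handle (see bay0).
- bar0: Brown baked oat bar, rigid, about 0.08 kg, 90 (x) x 32 (y) x 34 mm high, lying flat on the bench. Origin: centre of its underside. Two or three bars are present; any bar may go in any bay, one bar a bay.
- bar1: Brown baked oat bar, rigid, about 0.08 kg, 90 (x) x 32 (y) x 34 mm high, lying flat on the bench. Origin: centre of its underside. Two or three bars are present; any bar may go in any bay, one bar a bay.
- bar2: Brown baked oat bar, rigid, about 0.08 kg, 90 (x) x 32 (y) x 34 mm high, lying flat on the bench. Origin: centre of its underside. Two or three bars are present; any bar may go in any bay, one bar a bay.
- block0: Blue calibration block, about 0.3 kg, 80 (x) x 30 (y) x 40 mm high, lying in the first bay at the start, its length along the plate's x. Origin: centre of its underside. It belongs in the white tray, which has room for both side by side.
- block1: Blue calibration block, about 0.3 kg, 80 (x) x 30 (y) x 40 mm high, lying in the third bay at the start, its length along the plate's x. Origin: centre of its underside. It belongs in the white tray, which has room for both side by side.
- tray: Fixed white open tray, 180 (x) x 110 (y) x 22 mm high, walls and floor 5 mm thick. Origin: centre of its underside. It stands left or right of the bench's middle, the interlock box on the other side.
- tripbox: Fixed cream interlock box, 160 (x) x 100 (y) x 45 mm high. Origin: centre of its underside. The red button is on its top at x = -60 mm, the lever's pivot at x = +20 mm, 50 mm above the table, the pivot axis along the box's y.
- test_button (a joint): Red push button, pressed downwards, m: 0 = out, 0.008 = fully down (about 6 to 8 N, sprung). Pressing it to about 6 mm or more tips the lever over.
- button_top (a point): Centre of the button's top, 59 mm above the table when out; the button is 32 mm across.
- trip_lever (a joint): Trip lever, rad: 0 = up (leaning 0.2 rad from vertical towards the button, it stays there by its weight), 1.45 = dropped (fallen towards the box's +x). It falls either way from about 0.2; lifting it needs under 2 N.
- lever_tip (a point): Centre of the black drum-shaped grip at the lever's end, 24 mm across and 28 mm long, its axis along the box's y (its flat ends can be pinched from above); 75 mm from the pivot: 124 mm above the table when up, 74 mm when dropped.
- bottle: Amber glass bottle, 60 mm across, 150 mm high, a bystander. Origin: centre of its underside.
- beaker: Glass beaker, 70 mm across, 90 mm high, a bystander. Origin: centre of its underside.
Things that resemble listed ones, but are neither listed nor needed, are in the scene too. What is shaped like the block1 but yellow is not meant.

How it is judged (in metres and radians):
On the way, in this order (a step that is already met when the one before it is completed fails the run):
1. the blocks are in the tray and every bar lies in a bay, let go of (x of block0 in the frame of tray between -0.085 and 0.085 m and y of block0 in the frame of tray between -0.05 and 0.05 m and z of each of block0, block1 in the frame of tray below 0.02 m and angle between each of block0, block1's own z axis and vertical below 0.2 rad and x of block1 in the frame of tray between -0.085 and 0.085 m and y of block1 in the frame of tray between -0.05 and 0.05 m and ((x of bar0 in the frame of bay0 between -0.012 and 0.012 m and y of bar0 in the frame of bay0 between -0.008 and 0.008 m and z of bar0 in the frame of bay0 between -0.005 and 0.005 m and angle between the x axis of bar0 and the x axis of bay0, either way round below 0.18 rad and angle between bar0's own z axis and vertical below 0.12 rad) or (x of bar0 in the frame of bay1 between -0.012 and 0.012 m and y of bar0 in the frame of bay1 between -0.008 and 0.008 m and z of bar0 in the frame of bay1 between -0.005 and 0.005 m and angle between the x axis of bar0 and the x axis of bay1, either way round below 0.18 rad and angle between bar0's own z axis and vertical below 0.12 rad) or (x of bar0 in the frame of bay2 between -0.012 and 0.012 m and y of bar0 in the frame of bay2 between -0.008 and 0.008 m and z of bar0 in the frame of bay2 between -0.005 and 0.005 m and angle between the x axis of bar0 and the x axis of bay2, either way round below 0.18 rad and angle between bar0's own z axis and vertical below 0.12 rad)) and ((x of bar1 in the frame of bay0 between -0.012 and 0.012 m and y of bar1 in the frame of bay0 between -0.008 and 0.008 m and z of bar1 in the frame of bay0 between -0.005 and 0.005 m and angle between the x axis of bar1 and the x axis of bay0, either way round below 0.18 rad and angle between bar1's own z axis and vertical below 0.12 rad) or (x of bar1 in the frame of bay1 between -0.012 and 0.012 m and y of bar1 in the frame of bay1 between -0.008 and 0.008 m and z of bar1 in the frame of bay1 between -0.005 and 0.005 m and angle between the x axis of bar1 and the x axis of bay1, either way round below 0.18 rad and angle between bar1's own z axis and vertical below 0.12 rad) or (x of bar1 in the frame of bay2 between -0.012 and 0.012 m and y of bar1 in the frame of bay2 between -0.008 and 0.008 m and z of bar1 in the frame of bay2 between -0.005 and 0.005 m and angle between the x axis of bar1 and the x axis of bay2, either way round below 0.18 rad and angle between bar1's own z axis and vertical below 0.12 rad)) and ((x of bar2 in the frame of bay0 between -0.012 and 0.012 m and y of bar2 in the frame of bay0 between -0.008 and 0.008 m and z of bar2 in the frame of bay0 between -0.005 and 0.005 m and angle between the x axis of bar2 and the x axis of bay0, either way round below 0.18 rad and angle between bar2's own z axis and vertical below 0.12 rad) or (x of bar2 in the frame of bay1 between -0.012 and 0.012 m and y of bar2 in the frame of bay1 between -0.008 and 0.008 m and z of bar2 in the frame of bay1 between -0.005 and 0.005 m and angle between the x axis of bar2 and the x axis of bay1, either way round below 0.18 rad and angle between bar2's own z axis and vertical below 0.12 rad) or (x of bar2 in the frame of bay2 between -0.012 and 0.012 m and y of bar2 in the frame of bay2 between -0.008 and 0.008 m and z of bar2 in the frame of bay2 between -0.005 and 0.005 m and angle between the x axis of bar2 and the x axis of bay2, either way round below 0.18 rad and angle between bar2's own z axis and vertical below 0.12 rad)) and contact force between the fingers and bar0 below 0.1 N and contact force between the fingers and bar1 below 0.1 N and contact force between the fingers and bar2 below 0.1 N and contact force between the fingers and block0 below 0.1 N and contact force between the fingers and block1 below 0.1 N), for 0.2 s.
2. the plate is home with the pawl shut behind it (y of plate in the frame of dock above 0.0605 m and value of joint pawl below 0.1 rad), for 0.2 s.
3. the button is pressed (value of joint test_button above 0.005 m).
4. the lever has dropped (value of joint trip_lever above 1.2 rad), for 0.1 s.
5. the lever is up again (value of joint trip_lever below 0.1 rad), for 0.2 s.
At the end, for the whole second after the job is handed in: Blocks flat in the tray; every bar flat in a bay of its own (within 12 mm along and 8 mm across, 0.18 rad); plate latched home (dock y over 60.5 mm, pawl within 0.1 rad of shut); lever up (under 0.1 rad), button out; all let go and at rest (all of step 1 and all of step 2 and value of joint trip_lever below 0.1 rad and value of joint test_button below 0.003 m and linear speed of each of bar0, bar1, bar2, block0, block1, plate below 0.02 m/s); the robot touches nothing.
It fails at once if the plate is lifted off its bed (z of plate in the frame of dock above 0.03 m).
It fails at once if the bottle or the beaker is knocked over (angle between any of bottle, beaker's own z axis and vertical above 0.6 rad).
Of bar0, bar1, bar2 only 2 to 3 are there at a start; the rules pass over those that are not, and their reading is None.
At some moment in a run one of bar0, bar1, bar2 may be knocked a few centimetres aside while the robot is not near it.
Once in a run the grip may slacken for a moment while it holds something.
It also fails if it takes over 200 s, if anything falls off the work surface, if the arm or the gripper's body presses on something with over 40 N, if the wrist force passes 120 N, or if a joint passes its speed limit or range.

### The arm

A 6-joint arm with a two-finger parallel gripper is mounted at the origin on the work surface. World frame = base frame: x ahead of the robot, y to its left, z up, the work surface at z = 0. Lengths are in m, angles in degrees, forces in N, time in s.
With the tool pointing down it reaches from about 0.4 to 0.825 m from the base axis. Payload 7 kg.
Tool frame: the origin (TCP) lies at the very end of the fingers, on their centre line; the grasp point (between the pads) lies 19 mm behind it; y points along the fingers, z is the direction in which the jaws open and shut, and the axes are right-handed (so a half turn about y gives the same grasp; the last joint's range is limited). The gripper opens to 85 mm and grips with 20 to 120 N. Pads are 22 mm wide; open, the fingers measure 114 mm over their backs; the gripper's body (76 mm by 85 mm) begins 54 mm behind the grasp point. The pads swing forward as they close: fully open they stand 13 mm farther back than shut.
Start: joints at [-49.555, 20.546, 0.682, 0, -70.136, -16.507], TCP at [0.274, -0.617, 0.231] pointing down, gripper open.
Joint ranges: [-176.03, 176.03], [-82.01, 121.73], [-58.28, 71.71], [-173.87, 95.51], [-174.79, -0.11], [-173.66, 173.66]. Speed limits (degrees/s): [136.94, 136.94, 172.46, 180, 180, 180].

### API

Orientations are given as a 3x3 rotation matrix whose columns are the frame's x, y, z axes.
In Python, from station import ctrl gives the robot as it stands.
- The arm moves only by the tool arm_command, never from a script. Its argument "targets" is a list of rows, each an object of numbers: "wx", "wy", "wz": the turn, a rotation vector about the tool's x, y, z in degrees; "tx", "ty", "tz": the shift along the tool's x, y, z in m; "claw": the closure, from 0 (fully open) to 1 (shut). In form: [{"wx": .., "wy": .., "wz": .., "tx": .., "ty": .., "tz": .., "claw": ..}, ...]. A call has 1 to 10 rows; each row shifts and turns the commanded pose from where the row before left it, along the tool's axes as they then stand; what a row does not reach is not made up. A row lasts 1/8 s, in which the tool goes at most 62.5 mm and 10.7 degrees, less where a joint would pass 70% of its speed; a pose out of reach is approached as far as the arm can. A call with a gripper value outside its range is refused whole. The fingers move at their own pace and stop on an object; the grip force is fixed at half the most. Time passes only in rows, so rows that do not move let the fingers close. It gives the time, the measured TCP pose, the force and the opening at its end, in the units of the state.
- ctrl.get_obs(): the state, without advancing time (a new reading comes with each control period).
- ctrl.read_camera(name): name is "side" or "top" or "wrist"; returns a dict with "pixels" (400x640x3 uint8, red, green, blue), "vertical_fov" (degrees; the focal length in pixels is half the picture's height over the tangent of half this angle, whatever the lens; pixels are square), "cx", "cy" (the principal point, pixels), "position" and "attitude" of the camera in the world. Camera axes: x right, y down, z forward; pixel columns grow to the right and rows downward; lengths in m; the calibration is good to about 2 mm. A picture is of the moment at which its call begins. There is no depth.
- ctrl.close_job(): hands the job in, once; it reports no verdict.
Trained networks look in the newest picture that a camera, given by its name, has taken for a name from the list of things; names that differ only in an ending like _2 or _b are one class to them, and where a whole thing is asked for, a point or a joint stands for the part that bears it (a point fixed in the world has none). Each returns a list of dicts, best first, with "score" (0 to 1); they miss things now and then, are a little off and sometimes report something else, mostly with a low value. They report only what shows in the picture. A call takes as long as a camera call. They do not tell look-alikes from the thing itself.
- ctrl.find_in(camera, thing): "box" ([centre column, centre row, width, height] in pixels, round what is visible of it).
- ctrl.spot_point(camera, thing): "at" ([column, row] in pixels: a listed point, or the origin of a listed thing).
The state is a dict: "time": time; "joint_pos": joint angles; "joint_vel": joint speeds; "joint_torque": joint torques, N m; "position": TCP position; "ee_rot": TCP orientation; "force": force on the tool from outside, world axes, zero at the start; "moment": the same for the moment, N m; "grip_width": opening from 0.0 (shut) to 1.0 (fully open).
Only numpy, scipy, OpenCV 4.12 (cv2) and the standard library are available. Lean on these libraries where they do the work, as an engineer would, in place of code of your own. Each camera call takes 0.05 s, during which the arm holds its last target.

## Working session

There is one attempt and no reset: what is moved stays moved. The work goes in short steps, Python scripts to look and compute and a tool call to move; the robot and the scene stay as the last step left them, time stands still between calls to the robot, and variables do not carry over. Pictures are saved under pics/ and viewed, and the job is handed in when it is done.

Besides the shell and the picture viewer there is one more tool, called as name(argument=value, ...) on one line, values as JSON. arm_command: Moves the arm, as the interface text tells. Its arguments: {"type":"object","properties":{"targets":{"type":"array","items":{"type":"object","properties":{"wx":{"type":"number"},"wy":{"type":"number"},"wz":{"type":"number"},"tx":{"type":"number"},"ty":{"type":"number"},"tz":{"type":"number"},"claw":{"type":"number"}}}}},"required":["targets"]}

```bash
ls; mkdir -p pics; cat > h.py <<'E'
import numpy as np, cv2
from station import ctrl
def snap(name,fn=None):
    c=ctrl.read_camera(name)
    if fn: cv2.imwrite('pics/'+fn,np.ascontiguousarray(c['pixels'][:,:,::-1]))
    return c
def K(c):
    f=200/np.tan(np.radians(c['vertical_fov'])/2)
    return f
def ray(c,px):
    f=K(c); R=np.array(c['attitude']); d=R@np.array([(px[0]-c['cx'])/f,(px[1]-c['cy'])/f,1]); return np.array(c['position']),d
def atz(c,px,z):
    p,d=ray(c,px); return p+d*(z-p[2])/d[2]
def proj(c,P):
    f=K(c); q=np.array(c['attitude']).T@(np.array(P)-np.array(c['position'])); return np.array([c['cx']+f*q[0]/q[2],c['cy']+f*q[1]/q[2]])
def tri(obs):
    A=np.zeros((3,3));b=np.zeros(3)
    for c,px in obs:
        p,d=ray(c,px);d=d/np.linalg.norm(d);M=np.eye(3)-np.outer(d,d);A+=M;b+=M@p
    X=np.linalg.solve(A,b)
    return X,[np.linalg.norm(proj(c,X)-px) for c,px in obs]
E
python3 - <<'E'
from h import *
o=ctrl.get_obs()
for k,v in o.items(): print(k,np.round(v,3).tolist())
C={}
for n in ['top','side','wrist']:
    c=snap(n,n+'0.png'); C[n]=c
    print(n,c['vertical_fov'],c['cx'],c['cy'],np.round(c['position'],3),np.round(c['attitude'],3).tolist(),[k for k in c])
for n in ['top','side']:
  for t in ['dock','pawl_tip','plate','handle_top','bay0','bay1','bay2','bar0','block0','tray','tripbox','button_top','lever_tip','bottle','beaker']:
    r=ctrl.spot_point(n,t); print(n,t,[(np.round(d['at'],1).tolist(),round(d['score'],2)) for d in r[:5]])
E
```

```text
pics
time 0.0
joint_pos [-49.553, 20.591, 0.634, -0.02, -70.135, -16.507]
joint_vel [0.009, 0.061, -0.009, 0.017, 0.032, -0.046]
joint_torque [-0.0, -58.333, 29.341, 6.936, -0.006, -0.0]
position [0.274, -0.617, 0.23]
ee_rot [[0.914, -0.001, -0.406], [0.406, 0.001, 0.914], [-0.0, -1.0, 0.002]]
force [0.124, -0.296, 1.107]
moment [-0.058, -0.015, -0.039]
grip_width 1.0
top 54.68559195698221 317.3810387613215 200.30836702419546 [ 0.46  -0.011  1.135] [[0.015, -0.993, 0.115], [-1.0, -0.012, 0.028], [-0.027, -0.116, -0.993]] ['pixels', 'vertical_fov', 'cx', 'cy', 'position', 'attitude']
side 43.956802121820274 317.92364413719383 202.09716464124187 [0.136 0.845 0.89 ] [[-0.892, -0.291, 0.346], [-0.452, 0.57, -0.686], [0.002, -0.769, -0.64]] ['pixels', 'vertical_fov', 'cx', 'cy', 'position', 'attitude']
wrist 71.39333833455667 320.00960780335345 197.7215995823367 [ 0.212 -0.644  0.373] [[-0.405, 0.881, 0.245], [0.914, 0.39, 0.11], [0.001, 0.269, -0.963]] ['pixels', 'vertical_fov', 'cx', 'cy', 'position', 'attitude']
top dock []
top pawl_tip [([271.3, 164.0], 0.46)]
top plate [([338.3, 183.
[... 1063 characters left out ...]
0.89), ([283.8, 229.9], 0.79), ([207.0, 316.7], 0.24)]
side bay2 [([306.8, 197.6], 0.89), ([283.8, 229.9], 0.79), ([207.0, 316.7], 0.24)]
side bar0 [([339.2, 287.8], 0.79), ([390.4, 211.7], 0.78)]
side block0 [([160.4, 307.5], 0.97), ([307.1, 194.1], 0.85), ([282.6, 232.6], 0.68), ([347.8, 248.3], 0.63)]
side tray [([286.2, 352.0], 0.94), ([337.5, 289.0], 0.57)]
side tripbox [([412.1, 178.0], 0.97), ([297.8, 215.4], 0.73), ([243.9, 246.4], 0.65)]
side button_top [([289.9, 356.4], 0.5), ([433.9, 170.8], 0.42), ([411.5, 179.2], 0.37)]
side lever_tip [([412.9, 144.0], 0.63), ([432.7, 170.5], 0.28)]
side bottle [([208.7, 317.5], 0.91)]
side beaker [([346.0, 143.6], 0.85), ([282.6, 229.5], 0.72)]
```

View pics/top0.png

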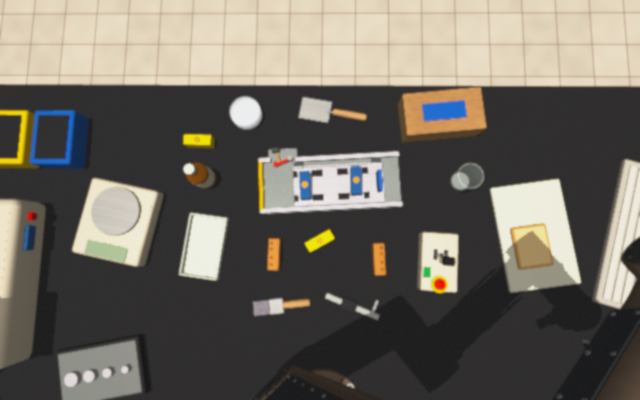

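View pics/side0.png

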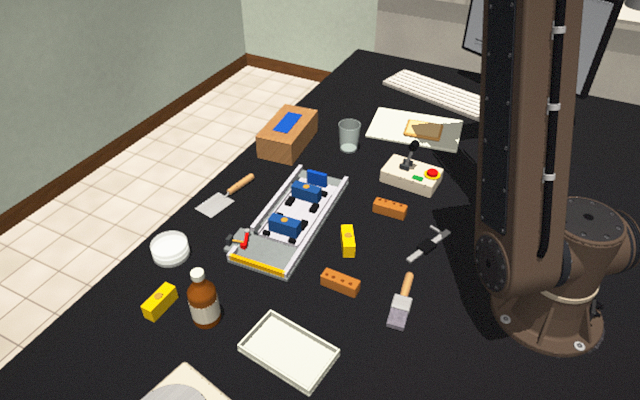

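```bash
python3 - <<'E'
import cv2
a=cv2.imread('pics/top0.png')[110:310,160:500]; cv2.imwrite('pics/top0c.png',cv2.resize(a,(800,470),interpolation=cv2.INTER_CUBIC))
a=cv2.imread('pics/side0.png')[120:390,130:460]; cv2.imwrite('pics/side0c.png',cv2.resize(a,(730,597),interpolation=cv2.INTER_CUBIC))
E
```

```text
(no output)
```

View pics/top0c.png

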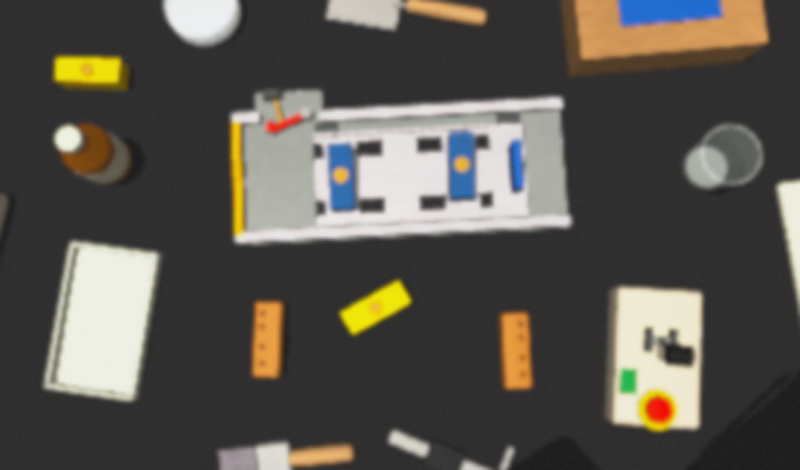

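View pics/side0c.png

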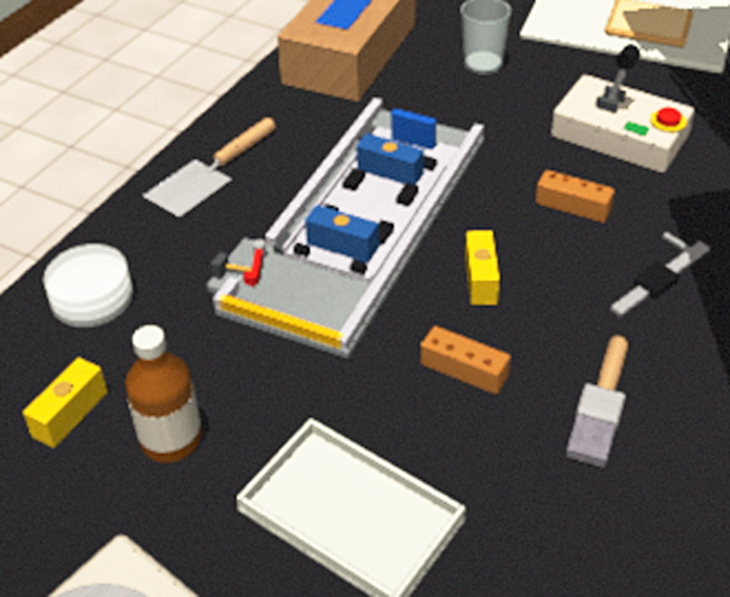

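The top view shows the dock with the blue blocks at (305,185) and (356,181), the handle at (380,180) and the pawl at (280,160). The bars are at (274,254) and (379,259). The tray is at (204,246), the trip box at (438,262) with its button at (439,284), and the bottle and beaker are at (200,175) and (468,178).

Look-alikes:
- Yellow blocks at (198,140) and (319,241) could be taken for the blue ones. I take only the two blue ones on the plate.
- The blue pad on the cardboard box at (445,110) could be taken for the handle.

Next I triangulate.

```bash
python3 - <<'E'
from h import *
t=snap('top');s=snap('side')
pairs={'block_far':((306.5,185.5),(282.6,232.6)),'block_near':((355.8,183.8),(307.1,194.1)),'barL':((275,253.9),(339.2,287.8)),'barR':((377.8,258.1),(390.4,211.7)),
'tray':((204.9,246.3),(286.2,352)),'box':((436.6,260),(412.1,178)),'button':((438.6,284),(432,172.5)),'lever':((446,261),(413,145)),'handle':((380.4,176.5),(318.7,172.4)),'bottle':((203.7,178.9),(208.7,317.5)),'beaker':((464.1,178),(346,143.6))}
for k,(a,b) in pairs.items():
    X,e=tri([(t,a),(s,b)]); print(k,np.round(X,3),np.round(e,1))
for k,px,z in [('dockTL',(258,158.5),.028),('dockBL',(260,213),.028),('dockTR',(399.5,152),.028),('dockBR',(402,205.5),.028),
 ('trayTL',(190,213),.022),('trayTR',(228,217.5),.022),('trayBL',(179,275),.022),('trayBR',(217,280),.022),
 ('boxTL',(421,233),.045),('boxTR',(459,234),.045),('boxBL',(419,290),.045),('boxBR',(458,292),.045)]:
    print(k,np.round(atz(t,px,z),3))
E
```

```text
block_far [0.635 0.054 0.012] [0.6 0.7]
block_near [ 0.639 -0.088  0.036] [0.8 0.8]
barL [ 0.433  0.143 -0.003] [0.3 0.4]
barR [ 0.423 -0.156  0.005] [0.9 0.9]
tray [0.454 0.351 0.002] [1.1 1.6]
box [ 0.419 -0.324  0.009] [1.4 1.3]
button [ 0.36  -0.314  0.055] [0.2 0.2]
lever [ 0.425 -0.313  0.129] [0. 0.]
handle [ 0.648 -0.158  0.062] [2.2 2.2]
bottle [0.648 0.359 0.011] [0.7 0.9]
beaker [ 0.664 -0.406  0.009] [0.9 0.8]
dockTL [0.71  0.196 0.028]
dockBL [0.549 0.185 0.028]
dockTR [ 0.733 -0.216  0.028]
dockBR [ 0.576 -0.222  0.028]
trayTL [0.547 0.391 0.022]
trayTR [0.536 0.279 0.022]
trayBL [0.369 0.413 0.022]
trayBR [0.357 0.303 0.022]
boxTL [ 0.498 -0.271  0.045]
boxTR [ 0.497 -0.376  0.045]
boxBL [ 0.342 -0.263  0.045]
boxBR [ 0.338 -0.369  0.045]
```

arm_command(targets=[{"wy": 10.5},{"wy": 10.5,"tz": 0.03},{"tx": 0.025,"tz": 0.055},{"tx": 0.025,"tz": 0.055},{"tx": 0.025,"tz": 0.055},{"tx": 0.025,"tz": 0.055},{"tx": 0.025,"tz": 0.055},{"tx": 0.025,"tz": 0.055},{"tx": 0.025,"tz": 0.055},{"tx": 0.025,"tz": 0.055}])

```text
invalid input
```

```bash
python3 - <<'E'
from h import *
o=ctrl.get_obs()
print(o['time'],np.round(o['position'],4),np.round(o['ee_rot'],4).tolist(),np.round(o['force'],1))
import pickle
c=snap('wrist','w1.png');pickle.dump(c,open('w1.pkl','wb'))
for t in ['pawl_tip','plate','handle_top','bay0','bar0','block0','tray','button_top','lever_tip']:
    r=ctrl.spot_point('wrist',t); print(t,[(np.round(d['at'],1).tolist(),round(d['score'],2)) for d in r[:5]])
E
```

```text
1.75 [ 0.2739 -0.6169  0.2313] [[0.914, 0.0, -0.4058], [0.4058, -0.0, 0.914], [0.0, -1.0, -0.0]] [ 0.9 -0.2  0.7]
pawl_tip []
plate []
handle_top []
bay0 []
bar0 []
block0 []
tray []
button_top []
lever_tip []
```

View pics/w1.png

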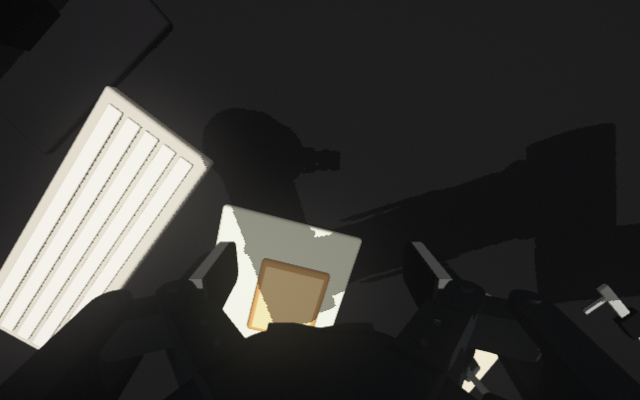

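The wrist picture shows only the chopping board at (300,270), because the move was refused. I'll give every key in each row.

arm_command(targets=[{"wx": 0,"wy": 10.5,"wz": 0,"tx": 0,"ty": 0,"tz": 0,"claw": 0},{"wx": 0,"wy": 10.5,"wz": 0,"tx": 0,"ty": 0,"tz": 0.03,"claw": 0},{"wx": 0,"wy": 0,"wz": 0,"tx": 0.025,"ty": 0,"tz": 0.055,"claw": 0},{"wx": 0,"wy": 0,"wz": 0,"tx": 0.025,"ty": 0,"tz": 0.055,"claw": 0},{"wx": 0,"wy": 0,"wz": 0,"tx": 0.025,"ty": 0,"tz": 0.055,"claw": 0},{"wx": 0,"wy": 0,"wz": 0,"tx": 0.025,"ty": 0,"tz": 0.055,"claw": 0},{"wx": 0,"wy": 0,"wz": 0,"tx": 0.025,"ty": 0,"tz": 0.055,"claw": 0},{"wx": 0,"wy": 0,"wz": 0,"tx": 0.025,"ty": 0,"tz": 0.055,"claw": 0},{"wx": 0,"wy": 0,"wz": 0,"tx": 0.025,"ty": 0,"tz": 0.055,"claw": 0},{"wx": 0,"wy": 0,"wz": 0,"tx": 0.025,"ty": 0,"tz": 0.055,"claw": 0}])

```text
time: 3.5
position: [0.4445, -0.1362, 0.2318]
ee_rot: [[0.999, 0.001, -0.051], [0.051, 0.0, 0.999], [0.001, -1.0, -0.0]]
force: [1.1, -0.3, -0.3]
grip_width: 1.0
```

```bash
cat > look.py <<'E'
import sys,pickle
from h import *
# look.py name thing...
o=ctrl.get_obs()
print(o['time'],np.round(o['position'],4),np.round(o['ee_rot'],3).tolist(),np.round(o['force'],1),round(float(o['grip_width']),3))
n=sys.argv[1]
c=snap('wrist',n+'.png');pickle.dump(c,open(n+'.pkl','wb'))
for t in sys.argv[2:]:
    r=ctrl.spot_point('wrist',t); print(t,[(np.round(d['at'],1).tolist(),round(d['score'],2)) for d in r[:5]])
E
python3 look.py w2 pawl_tip plate handle_top bay0 bar0 block0 lever_tip button_top
```

```text
3.5 [ 0.4445 -0.1362  0.2318] [[0.999, 0.001, -0.051], [0.051, 0.0, 0.999], [0.001, -1.0, -0.0]] [ 1.1 -0.3 -0.3] 1.0
pawl_tip [([120.8, 168.0], 0.33), ([376.3, 301.8], 0.17)]
plate [([375.9, 304.2], 0.79)]
handle_top [([394.4, 308.1], 0.75), ([300.9, 328.6], 0.56)]
bay0 [([398.3, 307.7], 0.98), ([345.1, 306.3], 0.94)]
bar0 [([527.7, 171.8], 0.76), ([307.7, 159.7], 0.75)]
block0 [([425.9, 195.6], 0.83), ([346.8, 308.6], 0.82), ([612.4, 370.9], 0.62), ([622.3, 318.7], 0.31)]
lever_tip [([120.9, 168.1], 0.55)]
button_top [([154.4, 95.3], 0.89), ([393.0, 305.2], 0.47)]
```

View pics/w2.png

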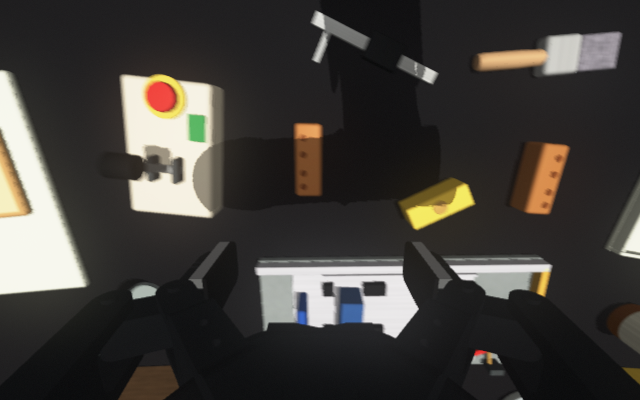

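The wrist view shows the box with its button at (163,97) and the lever at (140,168). The bars are at (308,160) and (540,178), the yellow decoy at (437,203), and the plate is partly visible at the bottom. I'll move farther out to see the plate.

arm_command(targets=[{"wx": 0,"wy": 0,"wz": 0,"tx": 0.05,"ty": 0,"tz": 0.03,"claw": 0},{"wx": 0,"wy": 0,"wz": 0,"tx": 0.05,"ty": 0,"tz": 0.03,"claw": 0},{"wx": 0,"wy": 0,"wz": 0,"tx": 0.05,"ty": 0,"tz": 0.03,"claw": 0},{"wx": 0,"wy": 0,"wz": 0,"tx": 0.05,"ty": 0,"tz": 0.03,"claw": 0},{"wx": 0,"wy": 0,"wz": 0,"tx": 0.05,"ty": 0,"tz": 0,"claw": 0},{"wx": 0,"wy": 0,"wz": 0,"tx": 0,"ty": 0,"tz": 0,"claw": 0}])

```text
time: 4.7
position: [0.6897, -0.0064, 0.2285]
ee_rot: [[0.999, -0.003, -0.05], [0.05, -0.001, 0.999], [-0.003, -1.0, -0.001]]
force: [-0.4, -0.1, -1.0]
grip_width: 1.003
```

```bash
python3 look.py w3 pawl_tip plate handle_top bay0 bar0 block0 dock
```

```text
4.7 [ 0.6897 -0.0064  0.2285] [[0.999, -0.003, -0.05], [0.05, -0.001, 0.999], [-0.003, -1.0, -0.001]] [-0.4 -0.1 -1. ] 1.003
pawl_tip [([444.4, 179.3], 0.65)]
plate [([296.8, 132.9], 0.92), ([591.6, 160.7], 0.2)]
handle_top [([187.8, 135.1], 0.83)]
bay0 [([255.7, 136.0], 0.83), ([24.5, 132.9], 0.61), ([372.5, 131.9], 0.59), ([318.1, 133.3], 0.56)]
bar0 [([315.3, 132.4], 0.35)]
block0 [([377.7, 129.5], 0.93), ([584.3, 235.5], 0.71), ([255.6, 139.3], 0.66), ([595.0, 162.0], 0.52)]
dock []
```

View pics/w3.png

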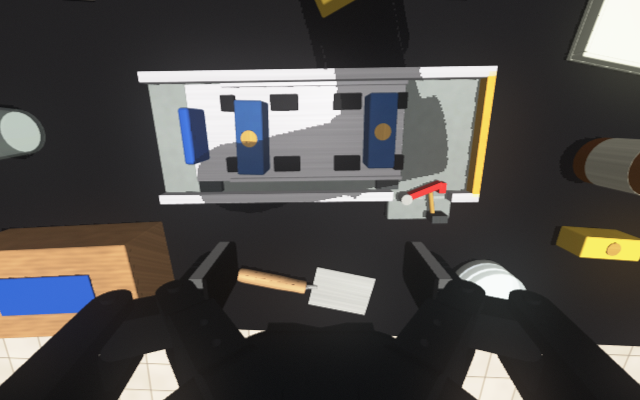

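The wrist view shows the blocks' dots at (249,139) and (383,132), the handle at (192,135), the pawl at (427,190), and stops all around the bays. I'll fit the dock and measure.

```bash
python3 - <<'E'
from h import *
import pickle
t=snap('top');s=snap('side');w3=pickle.load(open('w3.pkl','rb'));w2=pickle.load(open('w2.pkl','rb'))
for k,o in {'dotN':[(t,(355.9,179.8)),(s,(306.3,186)),(w3,(249,139))],'dotF':[(t,(304.9,184.5)),(s,(284.1,220)),(w3,(383,132))]}.items():
    X,e=tri(o);print(k,np.round(X,4),np.round(e,1)); 
    for c,p in o: print('   @.062',np.round(atz(c,p,.062),4))
print('rails')
for n,p in {'nl':(140,80),'nr':(496,76),'fl':(162,203),'fr':(478,200),'nl_top':(140,72),'nr_top':(496,67),'fl_t':(162,196),'fr_t':(478,194)}.items():
    print(n,np.round(atz(w3,p,.028),4))
print('stops/plate @.032 and bays @.022')
for p in [(255.7,136),(318.1,133.3),(372.5,131.9)]: print(np.round(atz(w3,p,.022),4))
print('handle',np.round(atz(w3,(187.8,135.1),.067),4)); print('pawl',np.round(atz(w3,(444.4,184),.027),4))
for a,b,l in [((275,253.9),(527.7,171.8),(339.2,287.8)),((377.8,258.1),(307.7,159.7),(390.4,211.7))]:
    X,e=tri([(t,a),(w2,b),(s,l)]);print('bar',np.round(X,4),np.round(e,1))
# bar top corners w2
for nm,P in {'R':[(295,124),(322,124),(322,195),(297,195)],'L':[(540,143),(568,146),(549,213),(525,210)]}.items():
    Q=np.array([atz(w2,p,.034) for p in P]);d=(Q[3]-Q[0]+Q[2]-Q[1])/2
    print(nm,np.round(Q,4).tolist(),'c',np.round(Q.mean(0),4),'len',np.linalg.norm(d),'yaw',np.degrees(np.arctan2(d[1],d[0])))
a=cv2.imread('pics/w3.png')[60:230,130:510];cv2.imwrite('pics/w3c.png',cv2.resize(a,(800,358),interpolation=cv2.INTER_CUBIC))
a=cv2.imread('pics/w2.png')[60:260,90:620];cv2.imwrite('pics/w2c.png',cv2.resize(a,(795,300),interpolation=cv2.INTER_CUBIC))
E
```

```text
dotN [ 0.6439 -0.087   0.063 ] [0.3 0.5 2. ]
   @.062 [ 0.6436 -0.0877  0.062 ]
   @.062 [ 0.6436 -0.0893  0.062 ]
   @.062 [ 0.6454 -0.0858  0.062 ]
dotF [0.6296 0.0571 0.061 ] [0.7 0.3 2.2]
   @.062 [0.6287 0.0552 0.062 ]
   @.062 [0.6283 0.0583 0.062 ]
   @.062 [0.6309 0.059  0.062 ]
rails
nl [ 0.5877 -0.2177  0.028 ]
nr [0.5636 0.1883 0.028 ]
fl [ 0.7343 -0.2075  0.028 ]
fr [0.7103 0.1972 0.028 ]
nl_top [ 0.5792 -0.2166  0.028 ]
nr_top [0.5543 0.1863 0.028 ]
fl_t [ 0.7249 -0.2065  0.028 ]
fr_t [0.7024 0.1956 0.028 ]
stops/plate @.032 and bays @.022
[ 0.6444 -0.0875  0.022 ]
[ 0.6374 -0.0112  0.022 ]
[0.6325 0.055  0.022 ]
handle [ 0.6442 -0.1498  0.067 ]
pawl [0.6918 0.1512 0.027 ]
bar [ 4.323e-01  1.447e-01 -2.000e-04] [0.7 1.8 0.7]
bar [ 0.4248 -0.1545  0.0072] [0.4 3.2 1.7]
R [[0.3834, -0.1686, 0.034], [0.3818, -0.1368, 0.034], [0.4685, -0.1322, 0.034], [0.4702, -0.1638, 0.034]] c [ 0.426  -0.1504  0.034 ] len 0.08685511088645896 yaw 3.11203552242216
L [[0.3905, 0.1262, 0.034], [0.3923, 0.1608, 0.034], [0.4776, 0.1612, 0.034], [0.4752, 0.1293, 0.034]] c [0.4339 0.1444 0.034 ] len 0.08502365802520664 yaw 1.202025948877062
```

View pics/w3c.png

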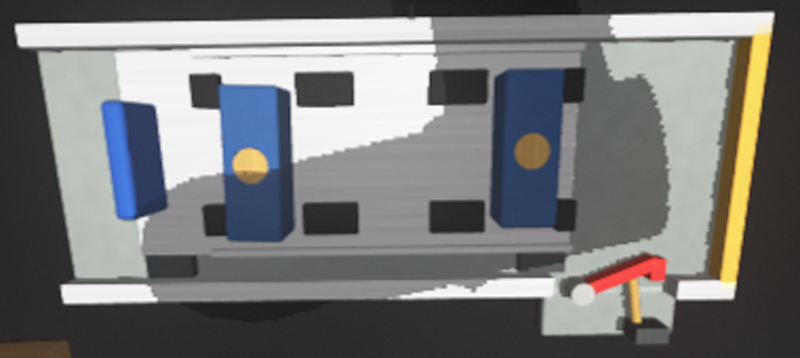

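View pics/w2c.png

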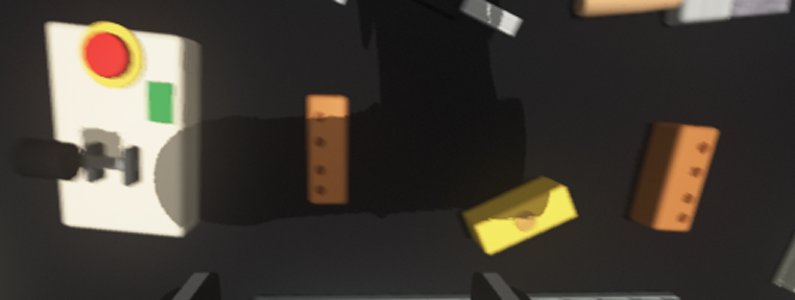

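```bash
python3 - <<'E'
from h import *
import pickle
w3=pickle.load(open('w3.pkl','rb'))
raw=lambda p:(130+p[0]/2.105,60+p[1]/2.106)
for n,p,z in [('b1 nearL corner(inner)',(353,105),.032),('b1 nearR',(430,103),.032),('b1 farL',(357,202),.032),('b1 farR',(430,200),.032),
 ('s01 near left-in',(297,105),.032),('s01 far left-in',(303,202),.032),('s12 near right-in',(487,103),.032),('s12far',(484,200),.032),
 ('plate left edge near',(117,55),.022),('plate left far',(147,252),.022),('handle topL',(104,101),.067),('handle topR',(118,218),.067),('h2',(112,100),.067),('h2',(127,217),.067),
 ('blkN c',(220,86),.062),('',(260,86),.062),('',(228,238),.062),('',(280,240),.062),
 ('blkF',(507,70),.062),('',(562,68),.062),('',(503,225),.062),('',(560,226),.062)]:
    print(n,np.round(atz(w3,raw(p),z),4))
E
python3 - <<'E'
import cv2
a=cv2.imread('pics/w3.png')[60:230,130:330];cv2.imwrite('pics/w3d.png',cv2.resize(a,None,fx=3.5,fy=3.5,interpolation=cv2.INTER_CUBIC))
E
```

```text
b1 nearL corner(inner) [ 0.6116 -0.0361  0.032 ]
b1 nearR [0.6085 0.0063 0.032 ]
b1 farL [ 0.6648 -0.0323  0.032 ]
b1 farR [0.6616 0.0096 0.032 ]
s01 near left-in [ 0.6131 -0.067   0.032 ]
s01 far left-in [ 0.6663 -0.0634  0.032 ]
s12 near right-in [0.6069 0.0377 0.032 ]
s12far [0.6601 0.0406 0.032 ]
plate left edge near [ 0.5912 -0.1688  0.022 ]
plate left far [ 0.7025 -0.1595  0.022 ]
handle topL [ 0.6169 -0.1563  0.067 ]
handle topR [ 0.6749 -0.154   0.067 ]
h2 [ 0.6162 -0.1524  0.067 ]
h2 [ 0.6741 -0.1493  0.067 ]
blkN c [ 0.6068 -0.1003  0.062 ]
 [ 0.6058 -0.0804  0.062 ]
 [ 0.6836 -0.0985  0.062 ]
 [ 0.6833 -0.0708  0.062 ]
blkF [0.5923 0.042  0.062 ]
 [0.59   0.0691 0.062 ]
 [0.6694 0.0474 0.062 ]
 [0.6685 0.0777 0.062 ]
```

View pics/w3d.png

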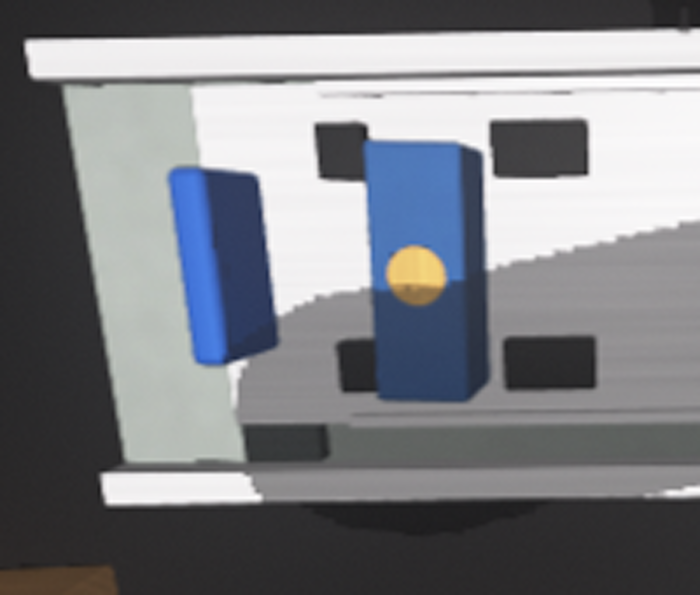

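Bay 1's gap measures 42.5 × 53 mm, which matches the text. That puts bay 1 at (0.637,-0.013), bay 0 at (0.641,-0.087) and bay 2 at (0.632,0.061), with the dock yawed about 3.7°. The block tops triangulate to 0.062 m, as expected. I'll grasp the near block first; it is blue, with its dot at (249,139).

arm_command(targets=[{"wx": 0,"wy": -0.8,"wz": 0,"tx": -0.025,"ty": 0.04,"tz": -0.039,"claw": 0.25},{"wx": 0,"wy": 0,"wz": 0,"tx": -0.025,"ty": 0.04,"tz": -0.039,"claw": 0.25},{"wx": 0,"wy": 0,"wz": 0,"tx": 0,"ty": 0.03,"tz": 0,"claw": 0.25},{"wx": 0,"wy": 0,"wz": 0,"tx": 0,"ty": 0,"tz": 0,"claw": 0.25}])

```text
time: 5.7
position: [0.6405, -0.0867, 0.1195]
ee_rot: [[0.998, -0.004, -0.064], [0.064, -0.0, 0.998], [-0.004, -1.0, -0.0]]
force: [0.3, 0.5, 0.2]
grip_width: 0.753
```

```bash
cat > plan.py <<'E'
import sys
from h import *
# plan.py x y z yaw : tool deltas (after turning wy) from current pose
x,y,z,yaw=map(float,sys.argv[1:5])
o=ctrl.get_obs();p=np.array(o['position']);R=np.array(o['ee_rot'])
cy=np.degrees(np.arctan2(R[1,0],R[0,0]));a=np.radians(yaw);d=np.array([x,y,z])-p
print('pos',np.round(p,4),'yaw',round(cy,2),'grip',round(float(o['grip_width']),3),'F',np.round(o['force'],1),'t',o['time'])
print('wy',round(cy-yaw,2),'tx',round(d[0]*np.cos(a)+d[1]*np.sin(a),4),'tz',round(-d[0]*np.sin(a)+d[1]*np.cos(a),4),'ty',round(-d[2],4),'tilt',np.round(R[:,1],4))
E
python3 plan.py .6445 -.087 .030 3.7; python3 look.py w4 block0
```

```text
pos [ 0.6405 -0.0867  0.1195] yaw 3.69 grip 0.753 F [0.3 0.5 0.2] t 5.7
wy -0.01 tx 0.004 tz -0.0005 ty 0.0895 tilt [-4.e-03 -3.e-04 -1.e+00]
5.7 [ 0.6405 -0.0867  0.1195] [[0.998, -0.004, -0.064], [0.064, -0.0, 0.998], [-0.004, -1.0, -0.0]] [0.3 0.5 0.2] 0.753
block0 [([319.4, 206.2], 0.94), ([485.0, 198.7], 0.7), ([454.4, 1.7], 0.63)]
```

View pics/w4.png

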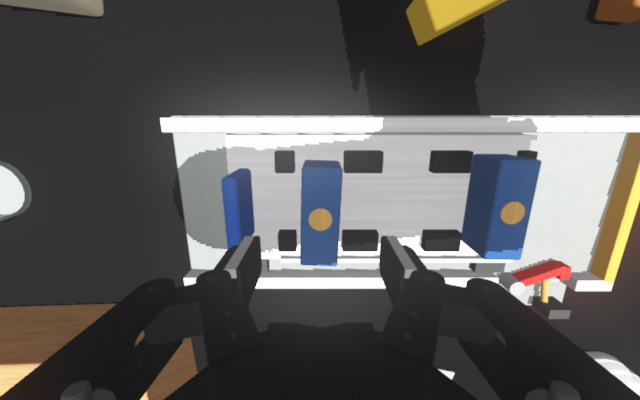

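The block is centred between the fingers, with its dot at (320,219), and the handle is clear at (237,205). Descending and gripping.

arm_command(targets=[{"wx": 0,"wy": 0,"wz": 0,"tx": 0.004,"ty": 0.04,"tz": 0,"claw": 0.25},{"wx": 0,"wy": 0,"wz": 0,"tx": 0,"ty": 0.035,"tz": 0,"claw": 0.25},{"wx": 0,"wy": 0,"wz": 0,"tx": 0,"ty": 0.0145,"tz": 0,"claw": 0.25},{"wx": 0,"wy": 0,"wz": 0,"tx": 0,"ty": 0,"tz": 0,"claw": 0.3},{"wx": 0,"wy": 0,"wz": 0,"tx": 0,"ty": 0,"tz": 0,"claw": 1},{"wx": 0,"wy": 0,"wz": 0,"tx": 0,"ty": 0,"tz": 0,"claw": 1},{"wx": 0,"wy": 0,"wz": 0,"tx": 0,"ty": 0,"tz": 0,"claw": 1},{"wx": 0,"wy": 0,"wz": 0,"tx": 0,"ty": 0,"tz": 0,"claw": 1},{"wx": 0,"wy": 0,"wz": 0,"tx": 0,"ty": 0,"tz": 0,"claw": 1},{"wx": 0,"wy": 0,"wz": 0,"tx": 0,"ty": 0,"tz": 0,"claw": 1}])

```text
time: 7.05
position: [0.6477, -0.0859, 0.0339]
ee_rot: [[0.998, 0.004, -0.066], [0.066, 0.0, 0.998], [0.004, -1.0, -0.0]]
force: [0.5, 0.3, 6.3]
grip_width: 0.344
```

arm_command(targets=[{"wx": 0,"wy": 0,"wz": 0,"tx": 0,"ty": -0.06,"tz": 0,"claw": 1},{"wx": 0,"wy": 0,"wz": 0,"tx": 0,"ty": -0.06,"tz": 0,"claw": 1},{"wx": 0,"wy": 0,"wz": 0,"tx": -0.016,"ty": 0,"tz": 0.0547,"claw": 1},{"wx": 0,"wy": 0,"wz": 0,"tx": -0.016,"ty": 0,"tz": 0.0547,"claw": 1},{"wx": 0,"wy": 0,"wz": 0,"tx": -0.016,"ty": 0,"tz": 0.0547,"claw": 1},{"wx": 0,"wy": 0,"wz": 0,"tx": -0.016,"ty": 0,"tz": 0.0547,"claw": 1},{"wx": 0,"wy": 0,"wz": 0,"tx": -0.016,"ty": 0,"tz": 0.0547,"claw": 1},{"wx": 0,"wy": 0,"wz": 0,"tx": -0.016,"ty": 0,"tz": 0.0547,"claw": 1},{"wx": 0,"wy": 0,"wz": 0,"tx": -0.016,"ty": 0,"tz": 0.0547,"claw": 1},{"wx": 0,"wy": 0,"wz": 0,"tx": -0.016,"ty": 0,"tz": 0.0547,"claw": 1}])

```text
time: 8.3
position: [0.4888, 0.3439, 0.1522]
ee_rot: [[0.998, -0.0, -0.065], [0.065, 0.001, 0.998], [0.0, -1.0, 0.001]]
force: [0.9, 0.9, -2.4]
grip_width: 0.342
```

```bash
python3 plan.py .492 .3425 .15 82.7; python3 look.py w5 tray block0; python3 -c "
from h import *; print(np.round(ctrl.get_obs()['joint_pos'],1))"
```

```text
pos [0.4888 0.3439 0.1522] yaw 3.73 grip 0.342 F [ 0.9  0.9 -2.4] t 8.3
wy -78.97 tx -0.001 tz -0.0034 ty 0.0022 tilt [-0.e+00  5.e-04 -1.e+00]
8.3 [0.4888 0.3439 0.1522] [[0.998, -0.0, -0.065], [0.065, 0.001, 0.998], [0.0, -1.0, 0.001]] [ 0.9  0.9 -2.4] 0.342
tray [([333.9, 151.6], 0.95), ([60.7, 293.3], 0.71)]
block0 [([9.7, 149.3], 0.91), ([317.9, 236.4], 0.88), ([59.8, 296.1], 0.55)]
[  53.9   17.   -15.5   -0.   -57.5 -139.9]
```

View pics/w5.png

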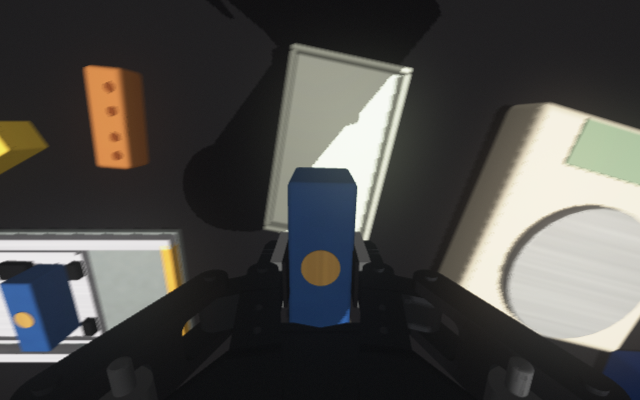

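The block hangs straight in the grip with its dot at (320,268). The tray is behind it, with corners (292,45) and (412,70). Checking the tray position, then turning.

```bash
python3 - <<'E'
from h import *
import pickle
w=pickle.load(open('w5.pkl','rb'))
print(atz(w,(333.9,151.6),0))
for p in [(292,45),(412,70),(265,228),(371,240)]: print(np.round(atz(w,p,.022),4))
E
```

```text
[0.45230575 0.3564362  0.        ]
[0.3594 0.3111 0.022 ]
[0.3727 0.4197 0.022 ]
[0.5339 0.2893 0.022 ]
[0.5403 0.4017 0.022 ]
```

arm_command(targets=[{"wx": 0,"wy": -10,"wz": 0,"tx": 0,"ty": 0,"tz": 0,"claw": 1},{"wx": 0,"wy": -10,"wz": 0,"tx": 0,"ty": 0,"tz": 0,"claw": 1},{"wx": 0,"wy": -10,"wz": 0,"tx": 0,"ty": 0,"tz": 0,"claw": 1},{"wx": 0,"wy": -10,"wz": 0,"tx": 0,"ty": 0,"tz": 0,"claw": 1},{"wx": 0,"wy": -10,"wz": 0,"tx": 0,"ty": 0,"tz": 0,"claw": 1},{"wx": 0,"wy": -10,"wz": 0,"tx": 0,"ty": 0,"tz": 0,"claw": 1},{"wx": 0,"wy": -10,"wz": 0,"tx": 0,"ty": 0,"tz": 0,"claw": 1},{"wx": 0,"wy": -9,"wz": 0,"tx": 0,"ty": 0,"tz": 0,"claw": 1},{"wx": 0,"wy": 0,"wz": 0,"tx": 0,"ty": 0,"tz": 0,"claw": 1}])

```text
time: 9.57
position: [0.49, 0.3414, 0.1519]
ee_rot: [[0.129, -0.0, -0.992], [0.992, -0.0, 0.129], [-0.0, -1.0, 0.0]]
force: [0.2, 0.0, -3.0]
grip_width: 0.345
```

```bash
python3 plan.py .492 .3425 .02 82.7; python3 look.py w6 tray block0
```

```text
pos [0.49   0.3414 0.1519] yaw 82.61 grip 0.345 F [ 0.2  0.  -3. ] t 9.575
wy -0.09 tx 0.0014 tz -0.0018 ty 0.1319 tilt [-4.e-04 -1.e-04 -1.e+00]
9.575 [0.49   0.3414 0.1519] [[0.129, -0.0, -0.992], [0.992, -0.0, 0.129], [-0.0, -1.0, 0.0]] [ 0.2  0.  -3. ] 0.345
tray [([356.1, 186.7], 0.66)]
block0 [([320.4, 234.5], 0.91), ([90.5, 244.2], 0.84)]
```

View pics/w6.png

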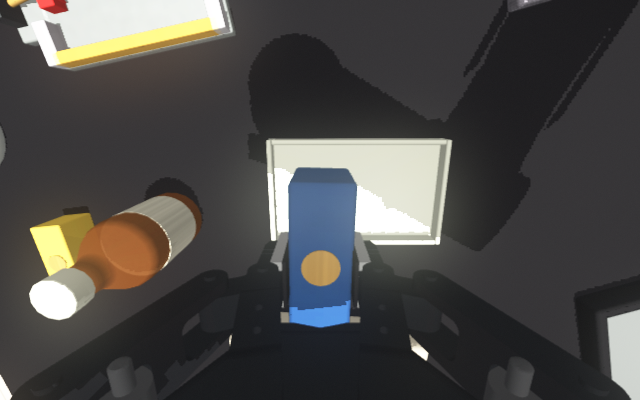

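The block is aligned with the tray, whose corners are (268,140), (450,140), (440,243) and (272,243). The bottle is well clear on the left.

```bash
python3 - <<'E'
from h import *
import pickle
w=pickle.load(open('w6.pkl','rb'))
Q=np.array([atz(w,p,.022) for p in [(268,140),(450,140),(440,243),(272,243)]]);print(np.round(Q,4),Q.mean(0))
d=Q[0]-Q[1]; print(np.degrees(np.arctan2(d[1],d[0])),np.linalg.norm(d),np.linalg.norm(Q[1]-Q[2]))
print(atz(w,(321,268),.158))
E
```

```text
[[0.5336 0.286  0.022 ]
 [0.3605 0.3086 0.022 ]
 [0.3715 0.4155 0.022 ]
 [0.5486 0.3925 0.022 ]] [0.4535554  0.35063662 0.022     ]
-7.417661292715789 0.1746326905447447 0.10752782414478605
[0.49126749 0.35142915 0.158     ]
```

arm_command(targets=[{"wx": 0,"wy": 0,"wz": 0,"tx": 0.006,"ty": 0.05,"tz": -0.002,"claw": 1},{"wx": 0,"wy": 0,"wz": 0,"tx": 0,"ty": 0.05,"tz": 0,"claw": 1},{"wx": 0,"wy": 0,"wz": 0,"tx": 0,"ty": 0.023,"tz": 0,"claw": 1},{"wx": 0,"wy": 0,"wz": 0,"tx": 0,"ty": 0.01,"tz": 0,"claw": 1},{"wx": 0,"wy": 0,"wz": 0,"tx": 0,"ty": 0,"tz": 0,"claw": 1},{"wx": 0,"wy": 0,"wz": 0,"tx": 0,"ty": 0,"tz": 0,"claw": 0.4},{"wx": 0,"wy": 0,"wz": 0,"tx": 0,"ty": 0,"tz": 0,"claw": 0.4},{"wx": 0,"wy": 0,"wz": 0,"tx": 0,"ty": 0,"tz": 0,"claw": 0.4}])

```text
time: 10.72
position: [0.493, 0.3485, 0.0197]
ee_rot: [[0.126, 0.001, -0.992], [0.992, 0.001, 0.126], [0.001, -1.0, -0.001]]
force: [-0.3, -0.2, -1.2]
grip_width: 0.599
```

arm_command(targets=[{"wx": 0,"wy": 0,"wz": 0,"tx": 0,"ty": -0.06,"tz": 0,"claw": 0.4},{"wx": 0,"wy": 0,"wz": 0,"tx": 0,"ty": -0.06,"tz": 0,"claw": 0.4},{"wx": 0,"wy": 10,"wz": 0,"tx": 0,"ty": 0,"tz": 0,"claw": 0.25},{"wx": 0,"wy": 10,"wz": 0,"tx": 0,"ty": 0,"tz": 0,"claw": 0.25},{"wx": 0,"wy": 10,"wz": 0,"tx": 0,"ty": 0,"tz": 0,"claw": 0.25},{"wx": 0,"wy": 10,"wz": 0,"tx": 0,"ty": 0,"tz": 0,"claw": 0.25},{"wx": 0,"wy": 10,"wz": 0,"tx": 0,"ty": 0,"tz": 0,"claw": 0.25},{"wx": 0,"wy": 10,"wz": 0,"tx": 0,"ty": 0,"tz": 0,"claw": 0.25},{"wx": 0,"wy": 10,"wz": 0,"tx": 0,"ty": 0,"tz": 0,"claw": 0.25},{"wx": 0,"wy": 9,"wz": 0,"tx": 0,"ty": 0,"tz": 0,"claw": 0.25}])

```text
time: 11.98
position: [0.4927, 0.3481, 0.1392]
ee_rot: [[0.998, 0.0, -0.06], [0.06, 0.0, 0.998], [0.0, -1.0, 0.0]]
force: [0.3, -0.1, 0.8]
grip_width: 0.751
```

```bash
python3 plan.py .630 .058 .12 3.7; python3 look.py w7 block0
```

```text
pos [0.4927 0.3481 0.1392] yaw 3.42 grip 0.751 F [ 0.3 -0.1  0.8] t 11.975
wy -0.28 tx 0.1183 tz -0.2984 ty 0.0192 tilt [ 4.e-04  5.e-04 -1.e+00]
11.975 [0.4927 0.3481 0.1392] [[0.998, 0.0, -0.06], [0.06, 0.0, 0.998], [0.0, -1.0, 0.0]] [ 0.3 -0.1  0.8] 0.751
block0 [([45.1, 300.7], 0.76), ([319.0, 189.3], 0.61)]
```

View pics/w7.png

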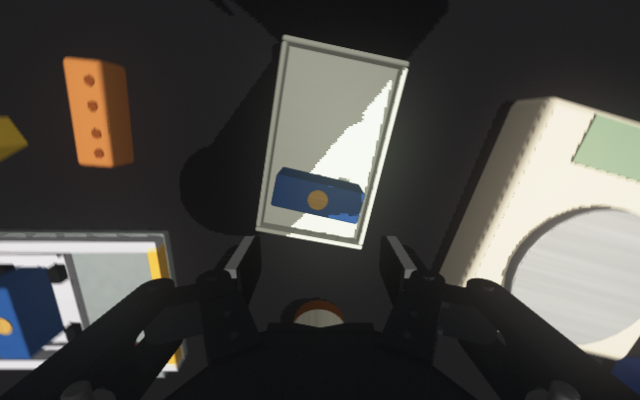

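The first block lies flat in the tray at (318,195). On to the second, far block.

arm_command(targets=[{"wx": 0,"wy": 0,"wz": 0,"tx": 0.0,"ty": 0,"tz": -0.05,"claw": 0.25},{"wx": 0,"wy": 0,"wz": 0,"tx": 0.02,"ty": 0,"tz": -0.05,"claw": 0.25},{"wx": 0,"wy": 0,"wz": 0,"tx": 0.02,"ty": 0,"tz": -0.05,"claw": 0.25},{"wx": 0,"wy": 0,"wz": 0,"tx": 0.026,"ty": 0,"tz": -0.05,"claw": 0.25},{"wx": 0,"wy": 0,"wz": 0,"tx": 0.026,"ty": 0,"tz": -0.05,"claw": 0.25},{"wx": 0,"wy": 0,"wz": 0,"tx": 0.026,"ty": 0.02,"tz": -0.048,"claw": 0.25},{"wx": 0,"wy": 0,"wz": 0,"tx": 0,"ty": 0,"tz": 0,"claw": 0.25}])

```text
time: 12.95
position: [0.6301, 0.0549, 0.1169]
ee_rot: [[0.998, -0.003, -0.064], [0.064, -0.001, 0.998], [-0.003, -1.0, -0.001]]
force: [-0.2, 0.4, -0.5]
grip_width: 0.745
```

```bash
python3 plan.py .630 .058 .03 3.7; python3 look.py w8 block0
```

```text
pos [0.6301 0.0549 0.1169] yaw 3.7 grip 0.745 F [-0.2  0.4 -0.5] t 12.95
wy -0.0 tx 0.0001 tz 0.0031 ty 0.0869 tilt [-2.6e-03 -9.0e-04 -1.0e+00]
12.95 [0.6301 0.0549 0.1169] [[0.998, -0.003, -0.064], [0.064, -0.001, 0.998], [-0.003, -1.0, -0.001]] [-0.2  0.4 -0.5] 0.745
block0 [([603.2, 326.1], 0.89), ([325.7, 200.3], 0.61)]
```

View pics/w8.png

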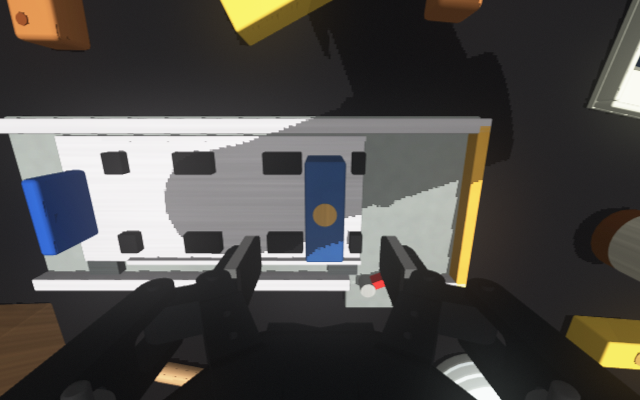

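The second block is centred to within a few mm, with its dot at (325,215). The pawl at (372,287) is clear of the pads.

arm_command(targets=[{"wx": 0,"wy": 0,"wz": 0,"tx": 0.001,"ty": 0.04,"tz": 0.0033,"claw": 0.25},{"wx": 0,"wy": 0,"wz": 0,"tx": 0,"ty": 0.034,"tz": 0,"claw": 0.25},{"wx": 0,"wy": 0,"wz": 0,"tx": 0,"ty": 0.01,"tz": 0,"claw": 0.25},{"wx": 0,"wy": 0,"wz": 0,"tx": 0,"ty": 0,"tz": 0,"claw": 0.3},{"wx": 0,"wy": 0,"wz": 0,"tx": 0,"ty": 0,"tz": 0,"claw": 1},{"wx": 0,"wy": 0,"wz": 0,"tx": 0,"ty": 0,"tz": 0,"claw": 1},{"wx": 0,"wy": 0,"wz": 0,"tx": 0,"ty": 0,"tz": 0,"claw": 1},{"wx": 0,"wy": 0,"wz": 0,"tx": 0,"ty": 0,"tz": 0,"claw": 1},{"wx": 0,"wy": 0,"wz": 0,"tx": 0,"ty": -0.04,"tz": 0,"claw": 1},{"wx": 0,"wy": 0,"wz": 0,"tx": 0,"ty": -0.06,"tz": 0,"claw": 1}])

```text
time: 14.3
position: [0.629, 0.0613, 0.1342]
ee_rot: [[0.998, -0.004, -0.065], [0.065, -0.001, 0.998], [-0.004, -1.0, -0.001]]
force: [1.5, 0.8, -2.1]
grip_width: 0.336
```

```bash
python3 plan.py .414 .358 .14 3.7
```

```text
pos [0.629  0.0613 0.1342] yaw 3.71 grip 0.336 F [ 1.5  0.8 -2.1] t 14.3
wy 0.01 tx -0.1954 tz 0.3099 ty -0.0058 tilt [-0.0044 -0.001  -1.    ]
```

arm_command(targets=[{"wx": 0,"wy": 0,"wz": 0,"tx": -0.028,"ty": -0.006,"tz": 0.0443,"claw": 1},{"wx": 0,"wy": 0,"wz": 0,"tx": -0.028,"ty": 0,"tz": 0.0443,"claw": 1},{"wx": 0,"wy": 0,"wz": 0,"tx": -0.028,"ty": 0,"tz": 0.0443,"claw": 1},{"wx": 0,"wy": 0,"wz": 0,"tx": -0.028,"ty": 0,"tz": 0.0443,"claw": 1},{"wx": 0,"wy": 0,"wz": 0,"tx": -0.028,"ty": 0,"tz": 0.0443,"claw": 1},{"wx": 0,"wy": 0,"wz": 0,"tx": -0.028,"ty": 0,"tz": 0.0443,"claw": 1},{"wx": 0,"wy": 0,"wz": 0,"tx": -0.0275,"ty": 0,"tz": 0.044,"claw": 1},{"wx": 0,"wy": -10,"wz": 0,"tx": 0,"ty": 0,"tz": 0,"claw": 1},{"wx": 0,"wy": -10,"wz": 0,"tx": 0,"ty": 0,"tz": 0,"claw": 1},{"wx": 0,"wy": -10,"wz": 0,"tx": 0,"ty": 0,"tz": 0,"claw": 1}])

```text
time: 15.55
position: [0.4148, 0.3582, 0.1411]
ee_rot: [[0.828, -0.0, -0.56], [0.56, 0.001, 0.828], [0.0, -1.0, 0.001]]
force: [0.0, -0.3, -2.8]
grip_width: 0.34
```

arm_command(targets=[{"wx": 0,"wy": -10,"wz": 0,"tx": 0,"ty": 0,"tz": 0,"claw": 1},{"wx": 0,"wy": -10,"wz": 0,"tx": 0,"ty": 0,"tz": 0,"claw": 1},{"wx": 0,"wy": -10,"wz": 0,"tx": 0,"ty": 0,"tz": 0,"claw": 1},{"wx": 0,"wy": -10,"wz": 0,"tx": 0,"ty": 0,"tz": 0,"claw": 1},{"wx": 0,"wy": -9,"wz": 0,"tx": 0,"ty": 0,"tz": 0,"claw": 1},{"wx": 0,"wy": 0,"wz": 0,"tx": 0,"ty": 0,"tz": 0,"claw": 1}])

```text
time: 16.3
position: [0.4151, 0.358, 0.141]
ee_rot: [[0.128, -0.0, -0.992], [0.992, 0.0, 0.128], [0.0, -1.0, 0.0]]
force: [1.2, -0.0, -4.5]
grip_width: 0.337
```

```bash
python3 plan.py .414 .357 .018 82.6; python3 look.py w9 block0
```

```text
pos [0.4151 0.358  0.141 ] yaw 82.66 grip 0.337 F [ 1.2 -0.  -4.5] t 16.3
wy 0.06 tx -0.0011 tz 0.001 ty 0.123 tilt [-2.e-04  4.e-04 -1.e+00]
16.3 [0.4151 0.358  0.141 ] [[0.128, -0.0, -0.992], [0.992, 0.0, 0.128], [0.0, -1.0, 0.0]] [ 1.2 -0.  -4.5] 0.337
block0 [([241.7, 187.7], 0.9), ([318.7, 232.6], 0.81)]
```

View pics/w9.png

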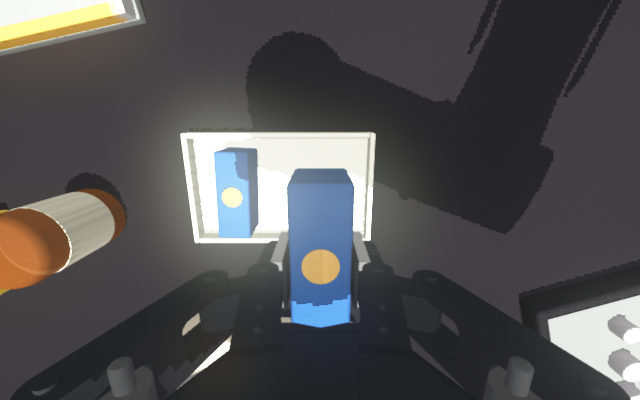

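The first block sits inside the tray at (235,193) and the second is over the free half. Lowering and releasing.

arm_command(targets=[{"wx": 0,"wy": 0,"wz": 0,"tx": -0.001,"ty": 0.05,"tz": 0.001,"claw": 1},{"wx": 0,"wy": 0,"wz": 0,"tx": 0,"ty": 0.045,"tz": 0,"claw": 1},{"wx": 0,"wy": 0,"wz": 0,"tx": 0,"ty": 0.018,"tz": 0,"claw": 1},{"wx": 0,"wy": 0,"wz": 0,"tx": 0,"ty": 0.01,"tz": 0,"claw": 1},{"wx": 0,"wy": 0,"wz": 0,"tx": 0,"ty": 0,"tz": 0,"claw": 0.4},{"wx": 0,"wy": 0,"wz": 0,"tx": 0,"ty": 0,"tz": 0,"claw": 0.4},{"wx": 0,"wy": 0,"wz": 0,"tx": 0,"ty": 0,"tz": 0,"claw": 0.4},{"wx": 0,"wy": 0,"wz": 0,"tx": 0,"ty": -0.05,"tz": 0,"claw": 0.4},{"wx": 0,"wy": 0,"wz": 0,"tx": 0,"ty": -0.06,"tz": 0,"claw": 0.25}])

```text
time: 17.52
position: [0.4139, 0.3566, 0.1282]
ee_rot: [[0.127, -0.001, -0.992], [0.992, -0.003, 0.127], [-0.003, -1.0, 0.001]]
force: [0.0, 1.3, 0.3]
grip_width: 0.751
```

arm_command(targets=[{"wx": 0,"wy": 10,"wz": 0,"tx": 0,"ty": -0.01,"tz": 0,"claw": 0.25},{"wx": 0,"wy": 10,"wz": 0,"tx": 0,"ty": 0,"tz": 0,"claw": 0.25},{"wx": 0,"wy": 10,"wz": 0,"tx": 0,"ty": 0,"tz": 0,"claw": 0.25},{"wx": 0,"wy": 10,"wz": 0,"tx": 0,"ty": 0,"tz": 0,"claw": 0.25},{"wx": 0,"wy": 10,"wz": 0,"tx": 0,"ty": 0,"tz": 0,"claw": 0.25},{"wx": 0,"wy": 10,"wz": 0,"tx": 0,"ty": 0,"tz": 0,"claw": 0.25},{"wx": 0,"wy": 10,"wz": 0,"tx": 0,"ty": 0,"tz": 0,"claw": 0.25},{"wx": 0,"wy": 10,"wz": 0,"tx": 0,"ty": 0,"tz": 0,"claw": 0.25}])

```text
time: 18.52
position: [0.4143, 0.3573, 0.138]
ee_rot: [[0.999, 0.0, -0.041], [0.041, 0.0, 0.999], [0.0, -1.0, 0.0]]
force: [0.1, 0.1, 0.5]
grip_width: 0.75
```

```bash
python3 plan.py .434 .145 .12 2.6; python3 look.py w10 block0 bar0; python3 - <<'E'
from h import *
snap('top','top10.png')
a=cv2.imread('pics/top10.png')[110:310,160:500]; cv2.imwrite('pics/top10c.png',cv2.resize(a,(800,470),interpolation=cv2.INTER_CUBIC))
E
```

```text
pos [0.4143 0.3573 0.138 ] yaw 2.37 grip 0.75 F [0.1 0.1 0.5] t 18.525
wy -0.23 tx 0.01 tz -0.213 ty 0.018 tilt [ 2.e-04  2.e-04 -1.e+00]
18.525 [0.4143 0.3573 0.138 ] [[0.999, 0.0, -0.041], [0.041, 0.0, 0.999], [0.0, -1.0, 0.0]] [0.1 0.1 0.5] 0.75
block0 [([320.5, 190.1], 0.7), ([305.4, 256.9], 0.62)]
bar0 [([114.7, 198.0], 0.95)]
```

View pics/w10.png

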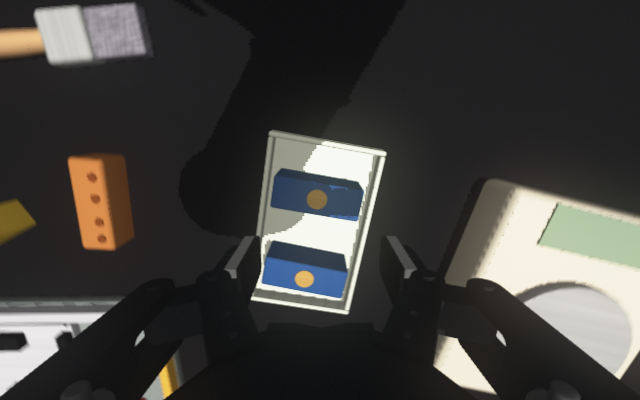

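View pics/top10c.png

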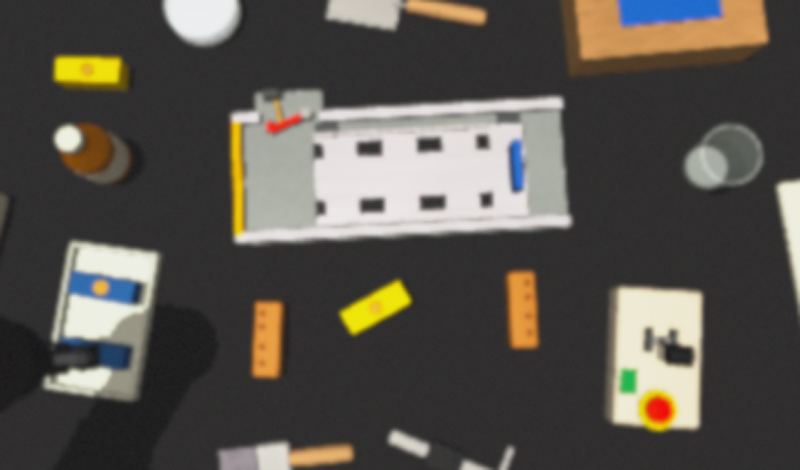

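Both blocks lie flat in the tray. Bar R has been knocked forward: in the crop it is now at (523,310), where before it was at (516,350). Bar L is unmoved. I go above bar L first.

arm_command(targets=[{"wx": 0,"wy": 0,"wz": 0,"tx": 0.0,"ty": 0,"tz": -0.053,"claw": 0.25},{"wx": 0,"wy": 0,"wz": 0,"tx": 0.003,"ty": 0,"tz": -0.053,"claw": 0.25},{"wx": 0,"wy": 0,"wz": 0,"tx": 0.003,"ty": 0,"tz": -0.053,"claw": 0.25},{"wx": 0,"wy": 0,"wz": 0,"tx": 0.003,"ty": 0.018,"tz": -0.053,"claw": 0.25},{"wx": 0,"wy": 0,"wz": 0,"tx": 0,"ty": 0,"tz": 0,"claw": 0.25}])

```text
time: 19.35
position: [0.4322, 0.1425, 0.1189]
ee_rot: [[0.999, -0.002, -0.047], [0.047, -0.001, 0.999], [-0.002, -1.0, -0.001]]
force: [0.5, -0.0, -0.1]
grip_width: 0.747
```

```bash
python3 plan.py .434 .145 .014 2.6; python3 look.py w11 bar0
```

```text
pos [0.4322 0.1425 0.1189] yaw 2.72 grip 0.747 F [ 0.5 -0.  -0.1] t 19.35
wy 0.12 tx 0.0019 tz 0.0024 ty 0.1049 tilt [-0.002  -0.0012 -1.    ]
19.35 [0.4322 0.1425 0.1189] [[0.999, -0.002, -0.047], [0.047, -0.001, 0.999], [-0.002, -1.0, -0.001]] [ 0.5 -0.  -0.1] 0.747
bar0 [([322.6, 193.3], 0.96), ([11.8, 221.8], 0.94), ([547.7, 184.4], 0.26)]
```

View pics/w11.png

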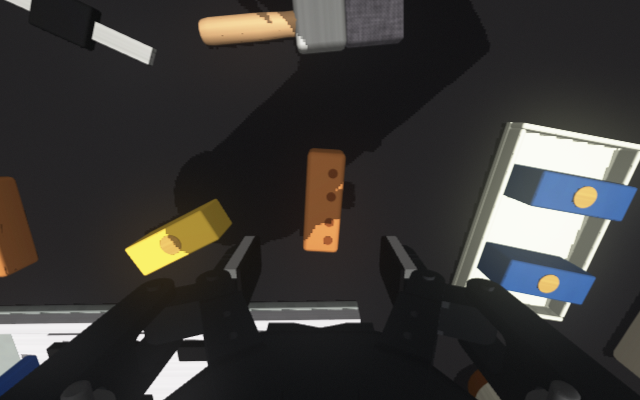

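```bash
python3 - <<'E'
from h import *
import pickle
w=pickle.load(open('w11.pkl','rb'))
Q=np.array([atz(w,p,.034) for p in [(308,150),(345,150),(337,252),(304,250)]]);print(np.round(Q,4),Q.mean(0))
d=(Q[2]+Q[3]-Q[0]-Q[1])/2;print(np.degrees(np.arctan2(d[1],d[0])),np.linalg.norm(d),np.linalg.norm(Q[0]-Q[1]))
print(atz(w,(322.6,193.3),0))
c=snap('top')
for p in [(275,253.9)]: print(atz(c,p,0))
E
```

```text
[[0.3884 0.1309 0.034 ]
 [0.387  0.1608 0.034 ]
 [0.4776 0.16   0.034 ]
 [0.477  0.1304 0.034 ]] [0.43250186 0.14551426 0.034     ]
-0.38080945972535574 0.08965326526712168 0.02992433632264953
[0.43278939 0.14515129 0.        ]
[0.43270048 0.14251009 0.        ]
```

arm_command(targets=[{"wx": 0,"wy": 3.1,"wz": 0,"tx": 0,"ty": 0.04,"tz": 0.003,"claw": 0.25},{"wx": 0,"wy": 0,"wz": 0,"tx": 0,"ty": 0.045,"tz": 0,"claw": 0.25},{"wx": 0,"wy": 0,"wz": 0,"tx": 0,"ty": 0.018,"tz": 0,"claw": 0.25},{"wx": 0,"wy": 0,"wz": 0,"tx": 0,"ty": 0,"tz": 0,"claw": 0.3},{"wx": 0,"wy": 0,"wz": 0,"tx": 0,"ty": 0,"tz": 0,"claw": 1},{"wx": 0,"wy": 0,"wz": 0,"tx": 0,"ty": 0,"tz": 0,"claw": 1},{"wx": 0,"wy": 0,"wz": 0,"tx": 0,"ty": 0,"tz": 0,"claw": 1},{"wx": 0,"wy": 0,"wz": 0,"tx": 0,"ty": 0,"tz": 0,"claw": 1},{"wx": 0,"wy": 0,"wz": 0,"tx": 0,"ty": 0,"tz": 0,"claw": 1}])

```text
time: 20.62
position: [0.434, 0.1499, 0.0181]
ee_rot: [[1.0, 0.002, 0.006], [-0.006, 0.002, 1.0], [0.002, -1.0, 0.002]]
force: [-2.8, 2.3, 6.1]
grip_width: 0.354
```

arm_command(targets=[{"wx": 0,"wy": 0,"wz": 0,"tx": 0,"ty": -0.05,"tz": 0,"claw": 1},{"wx": 0,"wy": -4.1,"wz": 0,"tx": 0,"ty": -0.06,"tz": 0,"claw": 1},{"wx": 0,"wy": 0,"wz": 0,"tx": 0,"ty": 0,"tz": 0,"claw": 1}])

```text
time: 21.0
position: [0.4359, 0.1511, 0.1321]
ee_rot: [[0.998, 0.008, -0.067], [0.067, 0.007, 0.998], [0.009, -1.0, 0.006]]
force: [-0.5, -0.6, -1.2]
grip_width: 0.357
```

```bash
python3 plan.py .6318 .0608 .12 3.7; python3 look.py w12
```

```text
pos [0.4359 0.1511 0.1321] yaw 3.84 grip 0.357 F [-0.5 -0.6 -1.2] t 21.0
wy 0.14 tx 0.1897 tz -0.1027 ty 0.0121 tilt [ 0.0083  0.0067 -0.9999]
21.0 [0.4359 0.1511 0.1321] [[0.998, 0.008, -0.067], [0.067, 0.007, 0.998], [0.009, -1.0, 0.006]] [-0.5 -0.6 -1.2] 0.357
```

View pics/w12.png

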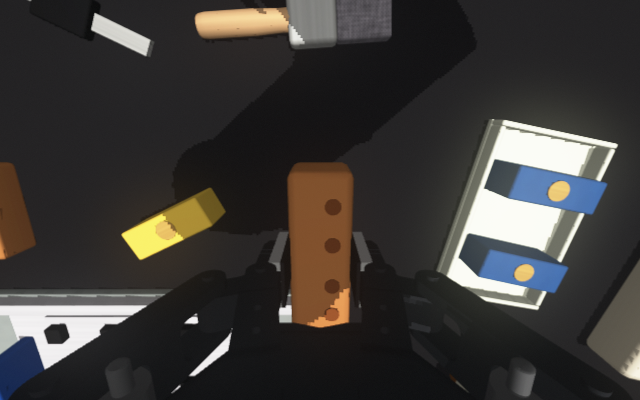

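The bar is held straight, with its holes in line at (333,207–314). Moving over bay 2.

arm_command(targets=[{"wx": 0,"wy": 0,"wz": 0,"tx": 0.048,"ty": 0,"tz": -0.026,"claw": 1},{"wx": 0,"wy": 0,"wz": 0,"tx": 0.048,"ty": 0,"tz": -0.026,"claw": 1},{"wx": 0,"wy": 0,"wz": 0,"tx": 0.048,"ty": 0,"tz": -0.026,"claw": 1},{"wx": 0,"wy": 0,"wz": 0,"tx": 0.047,"ty": 0,"tz": -0.025,"claw": 1},{"wx": 0,"wy": 0,"wz": 0,"tx": 0,"ty": 0,"tz": 0,"claw": 1},{"wx": 0,"wy": 0,"wz": 0,"tx": 0,"ty": 0,"tz": 0,"claw": 1}])

```text
time: 21.8
position: [0.6295, 0.0581, 0.1252]
ee_rot: [[0.998, -0.003, -0.064], [0.064, -0.001, 0.998], [-0.003, -1.0, -0.0]]
force: [-0.4, -0.2, -1.8]
grip_width: 0.36
```

```bash
python3 plan.py .6333 .0608 .041 3.7; python3 look.py w13 bay0 bar0
```

```text
pos [0.6295 0.0581 0.1252] yaw 3.66 grip 0.36 F [-0.4 -0.2 -1.8] t 21.8
wy -0.04 tx 0.004 tz 0.0024 ty 0.0842 tilt [-2.8e-03 -6.0e-04 -1.0e+00]
21.8 [0.6295 0.0581 0.1252] [[0.998, -0.003, -0.064], [0.064, -0.001, 0.998], [-0.003, -1.0, -0.0]] [-0.4 -0.2 -1.8] 0.36
bay0 [([163.3, 201.5], 0.94), ([242.7, 201.2], 0.82)]
bar0 [([318.8, 231.5], 0.61)]
```

View pics/w13.png

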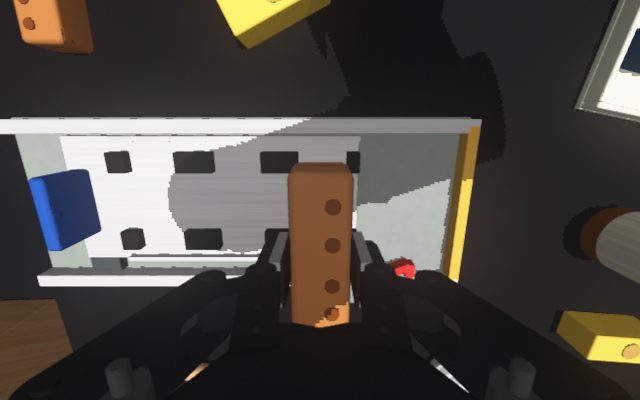

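```bash
python3 - <<'E'
from h import *
import pickle
w=pickle.load(open('w13.pkl','rb'))
print('bays',atz(w,(242.7,201.2),.022),atz(w,(163.3,201.5),.022))
for n,p,z in [('s01 r near inner(bottom)',(214,172),.032),('s12 l',(262,172),.032),('s12 r',(298,172),.032),('s2 l',(347,172),.032),('bar topL',(291,165),.141),('bar topR',(350,165),.141),('bar botL',(292,325),.141),('bar botR',(350,325),.141)]:
    print(n,np.round(atz(w,p,z),4))
a=cv2.imread('pics/w13.png')[110:290,20:500];cv2.imwrite('pics/w13c.png',cv2.resize(a,(800,300),interpolation=cv2.INTER_CUBIC))
E
```

```text
bays [ 0.63796718 -0.01235433  0.022     ] [ 0.64288488 -0.08518509  0.022     ]
s01 r near inner(bottom) [ 0.6103 -0.0339  0.032 ]
s12 l [0.6077 0.0071 0.032 ]
s12 r [0.6058 0.0379 0.032 ]
s2 l [0.6031 0.0798 0.032 ]
bar topL [0.5827 0.0421 0.141 ]
bar topR [0.581 0.069 0.141]
bar botL [0.6695 0.0457 0.141 ]
bar botR [0.6675 0.077  0.141 ]
```

View pics/w13c.png

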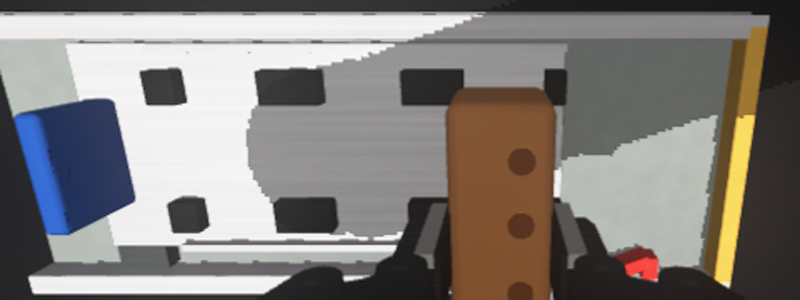

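Bay 2's stops give its centre as (0.631,0.0606), in agreement with the earlier fit. The held bar sits about 3 mm short in x. Correcting and placing.

arm_command(targets=[{"wx": 0,"wy": 0,"wz": 0,"tx": 0.005,"ty": 0.03,"tz": 0.0025,"claw": 1},{"wx": 0,"wy": 0,"wz": 0,"tx": 0,"ty": 0.03,"tz": 0,"claw": 1},{"wx": 0,"wy": 0,"wz": 0,"tx": 0,"ty": 0.015,"tz": 0,"claw": 1},{"wx": 0,"wy": 0,"wz": 0,"tx": 0,"ty": 0.008,"tz": 0,"claw": 1},{"wx": 0,"wy": 0,"wz": 0,"tx": 0,"ty": 0,"tz": 0,"claw": 1}])

```text
time: 22.58
position: [0.6354, 0.0617, 0.0441]
ee_rot: [[0.998, 0.0, -0.066], [0.066, -0.0, 0.998], [0.0, -1.0, -0.0]]
force: [0.6, 0.1, -0.8]
grip_width: 0.358
```

```bash
python3 plan.py .6345 .0607 .040 3.7
```

```text
pos [0.6354 0.0617 0.0441] yaw 3.76 grip 0.358 F [ 0.6  0.1 -0.8] t 22.575
wy 0.06 tx -0.001 tz -0.0009 ty 0.0041 tilt [ 2.e-04 -0.e+00 -1.e+00]
```

arm_command(targets=[{"wx": 0,"wy": 0,"wz": 0,"tx": -0.001,"ty": 0.004,"tz": -0.001,"claw": 1},{"wx": 0,"wy": 0,"wz": 0,"tx": 0,"ty": 0,"tz": 0,"claw": 1},{"wx": 0,"wy": 0,"wz": 0,"tx": 0,"ty": 0,"tz": 0,"claw": 0.4},{"wx": 0,"wy": 0,"wz": 0,"tx": 0,"ty": 0,"tz": 0,"claw": 0.4},{"wx": 0,"wy": 0,"wz": 0,"tx": 0,"ty": 0,"tz": 0,"claw": 0.4},{"wx": 0,"wy": 0,"wz": 0,"tx": 0,"ty": -0.05,"tz": 0,"claw": 0.4},{"wx": 0,"wy": 0,"wz": 0,"tx": 0,"ty": -0.05,"tz": 0,"claw": 0.3},{"wx": 0,"wy": 0,"wz": 0,"tx": 0,"ty": 0,"tz": 0,"claw": 0.25}])

```text
time: 23.58
position: [0.6372, 0.0611, 0.1448]
ee_rot: [[0.998, 0.008, -0.066], [0.066, 0.002, 0.998], [0.008, -1.0, 0.002]]
force: [0.1, 0.5, -0.2]
grip_width: 0.749
```

```bash
python3 look.py w14 bar0 block0; python3 - <<'E'
from h import *
t=snap('top','top14.png'); print(ctrl.spot_point('top','bar0')); s=snap('side','side14.png');print(ctrl.spot_point('side','bar0'))
E
```

```text
23.575 [0.6372 0.0611 0.1448] [[0.998, 0.008, -0.066], [0.066, 0.002, 0.998], [0.008, -1.0, 0.002]] [ 0.1  0.5 -0.2] 0.749
bar0 [([319.6, 184.7], 0.6)]
block0 [([574.6, 303.1], 0.98), ([282.0, 1.7], 0.84), ([590.0, 217.7], 0.44)]
[{'at': [382.7, 241.5], 'score': 0.81}, {'at': [303.8, 184.6], 'score': 0.54}]
[{'at': [372.2, 205.2], 'score': 0.88}, {'at': [283.2, 232.7], 'score': 0.79}]
```

View pics/w14.png

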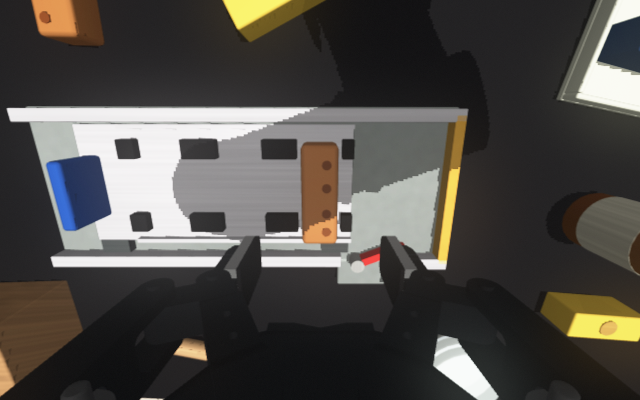

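View pics/side14.png

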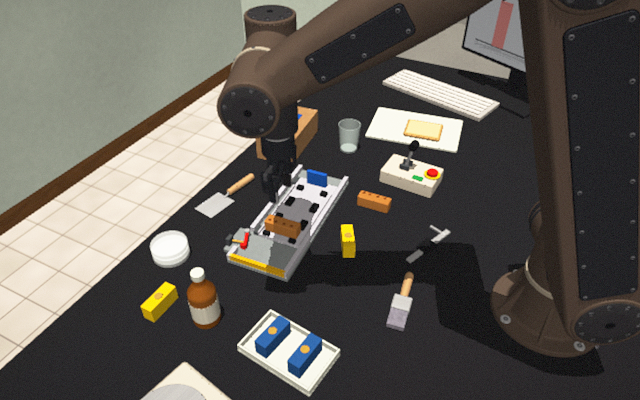

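Bar L lies flat in bay 2 at (320,193), between its stops, and both blocks are in the tray. Checking the numbers and locating bar R.

```bash
python3 - <<'E'
from h import *
import pickle
w=pickle.load(open('w14.pkl','rb'))
Q=np.array([atz(w,p,.056) for p in [(303,143),(337,143),(337,243),(305,243)]]);print(np.round(Q,4),Q.mean(0))
P=np.array([atz(w,p,.032) for p in [(217,158),(262,158),(226,212),(267,212)]]);print('bay1',np.round(P,4),P.mean(0))
e=np.array([-.0645,.998,0]);b2=P.mean(0)+.074*e;dd=Q.mean(0)-b2;print('b2',b2,'offs x',dd@[.998,.0645,0],'y',dd@e)
t=snap('top');s=snap('side')
X,r=tri([(t,(382.7,241.5)),(s,(372.2,205.2))]);print('barR',X,r)
E
python3 plan.py .452 -.169 .145 0
```

```text
[[0.5894 0.0444 0.056 ]
 [0.5876 0.0721 0.056 ]
 [0.6764 0.0794 0.056 ]
 [0.6782 0.0506 0.056 ]] [0.63288777 0.06163902 0.056     ]
bay1 [[ 0.6102 -0.0345  0.032 ]
 [ 0.6075  0.0065  0.032 ]
 [ 0.6619 -0.0278  0.032 ]
 [ 0.6594  0.0117  0.032 ]] [ 0.63473802 -0.01104523  0.032     ]
b2 [0.62996502 0.06280677 0.032     ] offs x 0.0028415782678624804 y -0.0013539310611477107
barR [ 0.47584516 -0.16996002 -0.00262766] [np.float64(0.9075789834849348), np.float64(0.9400254008475023)]
pos [0.6341 0.0603 0.1389] yaw 3.74 grip 0.751 F [-0.5  0.3  0.5] t 24.025
wy 3.74 tx -0.1821 tz -0.2293 ty -0.0061 tilt [-1.4e-03 -6.0e-04 -1.0e+00]
```

arm_command(targets=[{"wx": 0,"wy": 0,"wz": 0,"tx": -0.0345,"ty": 0,"tz": -0.044,"claw": 0.25},{"wx": 0,"wy": 0,"wz": 0,"tx": -0.0345,"ty": 0,"tz": -0.044,"claw": 0.25},{"wx": 0,"wy": 0,"wz": 0,"tx": -0.0345,"ty": 0,"tz": -0.044,"claw": 0.25},{"wx": 0,"wy": 0,"wz": 0,"tx": -0.0345,"ty": 0,"tz": -0.044,"claw": 0.25},{"wx": 0,"wy": 0,"wz": 0,"tx": -0.0345,"ty": 0.02,"tz": -0.044,"claw": 0.25},{"wx": 0,"wy": 0,"wz": 0,"tx": 0,"ty": 0,"tz": 0,"claw": 0.25},{"wx": 0,"wy": 0,"wz": 0,"tx": 0,"ty": 0,"tz": 0,"claw": 0.25}])

```text
time: 24.9
position: [0.477, -0.1706, 0.1199]
ee_rot: [[0.998, 0.0, -0.064], [0.064, -0.0, 0.998], [0.0, -1.0, -0.0]]
force: [0.7, 0.6, -0.4]
grip_width: 0.752
```

```bash
python3 look.py w15 bar0
```

```text
24.9 [ 0.477  -0.1706  0.1199] [[0.998, 0.0, -0.064], [0.064, -0.0, 0.998], [0.0, -1.0, -0.0]] [ 0.7  0.6 -0.4] 0.752
bar0 [([331.1, 190.1], 0.7)]
```

View pics/w15.png

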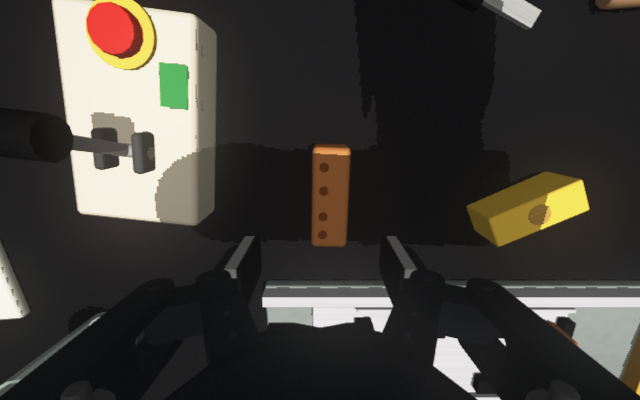

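```bash
python3 - <<'E'
from h import *
import pickle
w=pickle.load(open('w15.pkl','rb'))
Q=np.array([atz(w,p,.034) for p in [(314,147),(350,148),(347,246),(312,245)]]);print(np.round(Q,4),Q.mean(0))
d=(Q[2]+Q[3]-Q[0]-Q[1])/2;y=np.degrees(np.arctan2(d[1],d[0]));print(y)
import subprocess;m=Q.mean(0);print(subprocess.run(['python3','plan.py',str(m[0]+.001),str(m[1]),'.016',str(y)],capture_output=True,text=True).stdout)
E
```

```text
[[ 0.4309 -0.1783  0.034 ]
 [ 0.4298 -0.1491  0.034 ]
 [ 0.5164 -0.1437  0.034 ]
 [ 0.5174 -0.175   0.034 ]] [ 0.47363838 -0.16154681  0.034     ]
2.8545063524081518
pos [ 0.4776 -0.1699  0.1201] yaw 3.79 grip 0.751 F [-0.1 -0.8  0.3] t 25.0
wy 0.93 tx -0.0026 tz 0.0085 ty 0.1041 tilt [ 7.e-04 -1.e-04 -1.e+00]
```

arm_command(targets=[{"wx": 0,"wy": 0.9,"wz": 0,"tx": -0.0025,"ty": 0.04,"tz": 0.0085,"claw": 0.25},{"wx": 0,"wy": 0,"wz": 0,"tx": 0,"ty": 0.045,"tz": 0,"claw": 0.25},{"wx": 0,"wy": 0,"wz": 0,"tx": 0,"ty": 0.019,"tz": 0,"claw": 0.25},{"wx": 0,"wy": 0,"wz": 0,"tx": 0,"ty": 0,"tz": 0,"claw": 0.3},{"wx": 0,"wy": 0,"wz": 0,"tx": 0,"ty": 0,"tz": 0,"claw": 1},{"wx": 0,"wy": 0,"wz": 0,"tx": 0,"ty": 0,"tz": 0,"claw": 1},{"wx": 0,"wy": 0,"wz": 0,"tx": 0,"ty": 0,"tz": 0,"claw": 1},{"wx": 0,"wy": 0,"wz": 0,"tx": 0,"ty": 0,"tz": 0,"claw": 1},{"wx": 0,"wy": 0,"wz": 0,"tx": 0,"ty": 0,"tz": 0,"claw": 1}])

```text
time: 26.12
position: [0.4748, -0.1619, 0.0172]
ee_rot: [[0.999, 0.003, -0.05], [0.05, 0.0, 0.999], [0.003, -1.0, -0.0]]
force: [-0.8, 4.0, 6.4]
grip_width: 0.354
```

arm_command(targets=[{"wx": 0,"wy": 0,"wz": 0,"tx": 0,"ty": -0.05,"tz": 0,"claw": 1},{"wx": 0,"wy": -0.9,"wz": 0,"tx": 0,"ty": -0.06,"tz": 0,"claw": 1},{"wx": 0,"wy": 0,"wz": 0,"tx": 0,"ty": 0,"tz": 0,"claw": 1},{"wx": 0,"wy": 0,"wz": 0,"tx": 0,"ty": 0,"tz": 0,"claw": 1}])

```text
time: 26.62
position: [0.4734, -0.1619, 0.1263]
ee_rot: [[0.998, 0.001, -0.065], [0.065, 0.001, 0.998], [0.002, -1.0, 0.0]]
force: [-0.0, 0.4, -0.4]
grip_width: 0.36
```

```bash
python3 plan.py .6435 -.087 .125 3.7; python3 look.py w16 bar0
```

```text
pos [ 0.4734 -0.1619  0.1263] yaw 3.71 grip 0.36 F [-0.   0.4 -0.4] t 26.625
wy 0.01 tx 0.1746 tz 0.0638 ty 0.0013 tilt [ 1.5e-03  5.0e-04 -1.0e+00]
26.625 [ 0.4734 -0.1619  0.1263] [[0.998, 0.001, -0.065], [0.065, 0.001, 0.998], [0.002, -1.0, 0.0]] [-0.   0.4 -0.4] 0.36
bar0 [([321.1, 233.8], 0.57)]
```

View pics/w16.png

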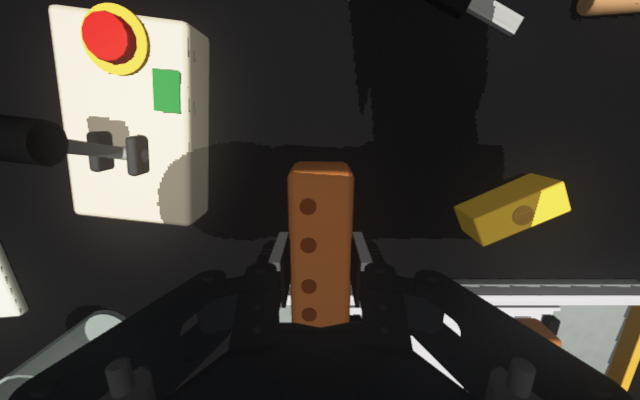

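The bar is held in the same position as before, with its near edge at row 165. Moving over bay 0.

arm_command(targets=[{"wx": 0,"wy": 0,"wz": 0,"tx": 0.044,"ty": 0,"tz": 0.016,"claw": 1},{"wx": 0,"wy": 0,"wz": 0,"tx": 0.044,"ty": 0,"tz": 0.016,"claw": 1},{"wx": 0,"wy": 0,"wz": 0,"tx": 0.044,"ty": 0,"tz": 0.016,"claw": 1},{"wx": 0,"wy": 0,"wz": 0,"tx": 0.0425,"ty": 0,"tz": 0.016,"claw": 1},{"wx": 0,"wy": 0,"wz": 0,"tx": 0,"ty": 0,"tz": 0,"claw": 1},{"wx": 0,"wy": 0,"wz": 0,"tx": 0,"ty": 0,"tz": 0,"claw": 1}])

```text
time: 27.48
position: [0.6424, -0.0868, 0.1238]
ee_rot: [[0.998, -0.004, -0.065], [0.065, -0.0, 0.998], [-0.004, -1.0, -0.0]]
force: [-0.5, 0.3, -1.1]
grip_width: 0.359
```

```bash
python3 plan.py .643 -.087 .044 3.7; python3 look.py w17 bar0 bay0
```

```text
pos [ 0.6424 -0.0868  0.1238] yaw 3.74 grip 0.359 F [-0.5  0.3 -1.1] t 27.475
wy 0.04 tx 0.0006 tz -0.0002 ty 0.0798 tilt [-3.5e-03 -3.0e-04 -1.0e+00]
27.475 [ 0.6424 -0.0868  0.1238] [[0.998, -0.004, -0.065], [0.065, -0.0, 0.998], [-0.004, -1.0, -0.0]] [-0.5  0.3 -1.1] 0.359
bar0 [([481.2, 198.4], 0.91), ([319.8, 233.9], 0.59)]
bay0 [([398.0, 196.6], 0.56)]
```

View pics/w17.png

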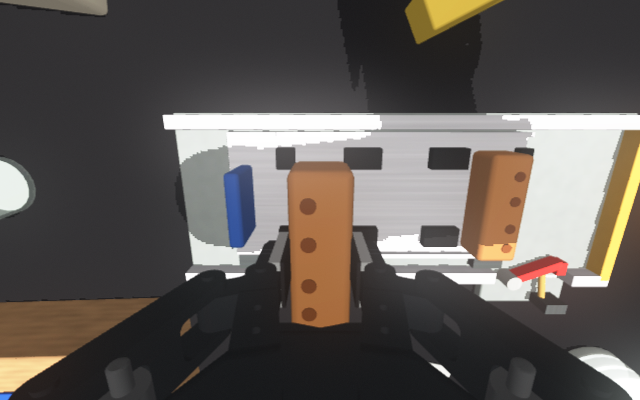

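The bar is centred between the bay 0 stops, whose edges are at columns 295 and 344. Lowering.

arm_command(targets=[{"wx": 0,"wy": 0,"wz": 0,"tx": 0.0005,"ty": 0.03,"tz": 0,"claw": 1},{"wx": 0,"wy": 0,"wz": 0,"tx": 0,"ty": 0.03,"tz": 0,"claw": 1},{"wx": 0,"wy": 0,"wz": 0,"tx": 0,"ty": 0.015,"tz": 0,"claw": 1},{"wx": 0,"wy": 0,"wz": 0,"tx": 0,"ty": 0.006,"tz": 0,"claw": 1},{"wx": 0,"wy": 0,"wz": 0,"tx": 0,"ty": 0,"tz": 0,"claw": 1}])

```text
time: 28.25
position: [0.6443, -0.0869, 0.0453]
ee_rot: [[0.998, 0.001, -0.065], [0.065, -0.0, 0.998], [0.001, -1.0, -0.0]]
force: [0.7, -1.1, 0.7]
grip_width: 0.361
```

```bash
python3 plan.py .643 -.087 .040 3.7
```

```text
pos [ 0.6443 -0.0869  0.0453] yaw 3.74 grip 0.361 F [ 0.7 -1.1  0.7] t 28.25
wy 0.04 tx -0.0013 tz -0.0 ty 0.0053 tilt [ 5.e-04 -1.e-04 -1.e+00]
```

arm_command(targets=[{"wx": 0,"wy": 0,"wz": 0,"tx": -0.001,"ty": 0.006,"tz": 0,"claw": 1},{"wx": 0,"wy": 0,"wz": 0,"tx": 0,"ty": 0,"tz": 0,"claw": 1},{"wx": 0,"wy": 0,"wz": 0,"tx": 0,"ty": 0,"tz": 0,"claw": 0.4},{"wx": 0,"wy": 0,"wz": 0,"tx": 0,"ty": 0,"tz": 0,"claw": 0.4},{"wx": 0,"wy": 0,"wz": 0,"tx": 0,"ty": 0,"tz": 0,"claw": 0.4},{"wx": 0,"wy": 0,"wz": 0,"tx": 0,"ty": -0.05,"tz": 0,"claw": 0.4},{"wx": 0,"wy": 0,"wz": 0,"tx": 0,"ty": -0.06,"tz": 0,"claw": 0.3},{"wx": 0,"wy": 0,"wz": 0,"tx": 0,"ty": 0,"tz": 0,"claw": 0.5}])

```text
time: 29.25
position: [0.6463, -0.0868, 0.1548]
ee_rot: [[0.998, 0.01, -0.066], [0.066, 0.0, 0.998], [0.01, -1.0, -0.0]]
force: [0.5, -0.4, -1.4]
grip_width: 0.511
```

```bash
python3 look.py w18 bar0 handle_top; python3 - <<'E'
from h import *
t=snap('top','top18.png'); print(ctrl.spot_point('top','bar0')); s=snap('side','side18.png');print(ctrl.spot_point('side','bar0'))
E
```

```text
29.25 [ 0.6463 -0.0868  0.1548] [[0.998, 0.01, -0.066], [0.066, 0.0, 0.998], [0.01, -1.0, -0.0]] [ 0.5 -0.4 -1.4] 0.511
bar0 [([320.2, 183.1], 0.96)]
handle_top [([244.6, 193.9], 0.9)]
[{'at': [356.8, 184.0], 'score': 0.7}, {'at': [303.0, 187.3], 'score': 0.61}]
[{'at': [282.4, 234.3], 'score': 0.71}, {'at': [307.1, 197.9], 'score': 0.71}]
```

View pics/w18.png

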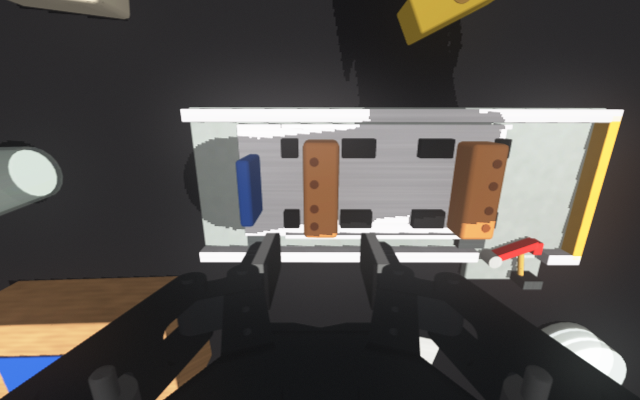

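View pics/side18.png

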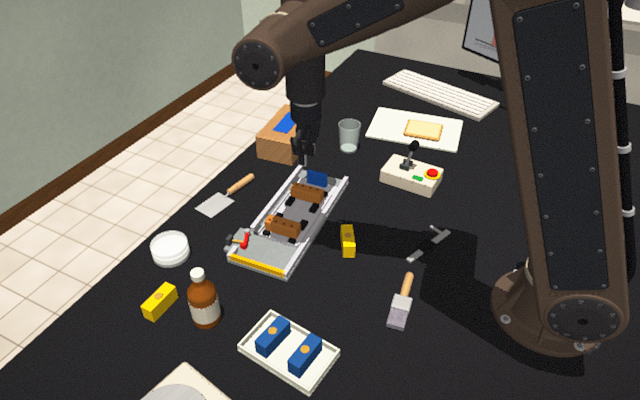

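Both bars lie flat between their stops, at (320,188) and (478,190), with the blocks in the tray and fingers clear. Next I measure the handle and the push distance.

```bash
python3 - <<'E'
from h import *
import pickle
w=pickle.load(open('w18.pkl','rb'))
print(atz(w,(244.6,193.9),.067))
for n,p,z in [('handle',(240,160),.067),('h',(240,224),.067),('hR',(247,157),.067),('hR',(247,221),.067),('yellow face near',(585,122),.028),('yellow face far',(566,258),.028),('plate end near',(237,125),.022),('plate end far',(247,236),.022)]: print(n,np.round(atz(w,p,z),4))
Q=np.array([atz(w,p,.056) for p in [(305,141),(338,141),(336,237),(305,237)]]);m=Q.mean(0)
Q2=np.array([atz(w,p,.056) for p in [(463,144),(507,144),(494,237),(450,237)]])
P=np.array([atz(w,p,.032) for p in [(297,157),(342,157),(299,211),(341,211)]]);c=P.mean(0)
e=np.array([-.0645,.998,0]);dd=m-c;print('bar0',m,'bay0',c,dd@[.998,.0645,0],dd@e)
E
python3 plan.py .646 -.190 .155 3.7
python3 - <<'E'
import cv2
a=cv2.imread('pics/w18.png')[100:270,180:420];cv2.imwrite('pics/w18c.png',cv2.resize(a,None,fx=3.3,fy=3.3,interpolation=cv2.INTER_CUBIC))
E
```

```text
[ 0.64469988 -0.15136115  0.067     ]
handle [ 0.6158 -0.1549  0.067 ]
h [ 0.6726 -0.1557  0.067 ]
hR [ 0.613  -0.1491  0.067 ]
hR [ 0.6693 -0.1495  0.067 ]
yellow face near [0.5658 0.155  0.028 ]
yellow face far [0.705  0.1812 0.028 ]
plate end near [ 0.59   -0.1697  0.022 ]
plate end far [ 0.7045 -0.1611  0.022 ]
bar0 [ 0.64111229 -0.08614692  0.056     ] bay0 [ 0.64087029 -0.08728302  0.032     ] 0.00031479329809691776 0.001118216070041783
pos [ 0.6424 -0.087   0.1474] yaw 3.73 grip 0.495 F [-0.3  0.1  0.5] t 29.6
wy 0.03 tx -0.0031 tz -0.1031 ty -0.0076 tilt [-2.2e-03 -3.0e-04 -1.0e+00]
```

View pics/w18c.png

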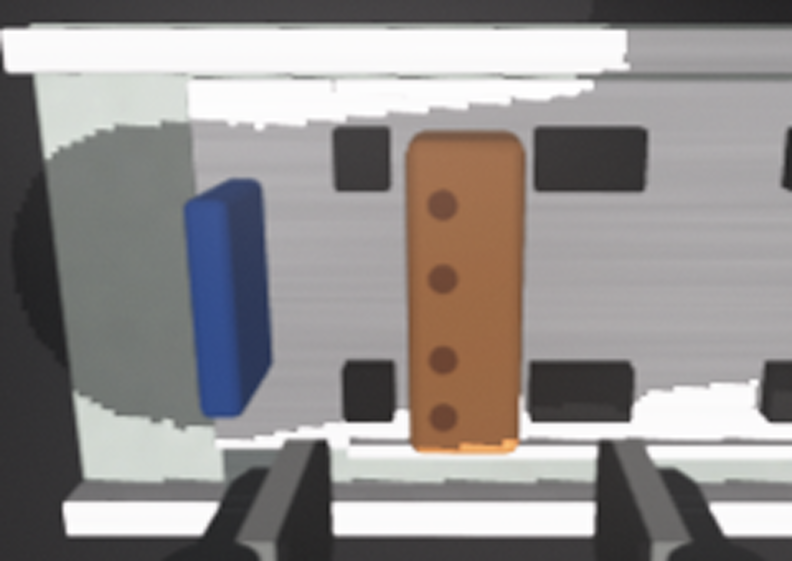

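arm_command(targets=[{"wx": 0,"wy": 0,"wz": 0,"tx": -0.001,"ty": 0,"tz": -0.054,"claw": 1},{"wx": 0,"wy": 0,"wz": 0,"tx": -0.001,"ty": 0,"tz": -0.054,"claw": 1},{"wx": 0,"wy": 0,"wz": 0,"tx": 0,"ty": 0,"tz": 0,"claw": 1},{"wx": 0,"wy": 0,"wz": 0,"tx": 0,"ty": 0.05,"tz": 0,"claw": 1},{"wx": 0,"wy": 0,"wz": 0,"tx": 0,"ty": 0.05,"tz": 0,"claw": 1},{"wx": 0,"wy": 0,"wz": 0,"tx": 0,"ty": 0.013,"tz": 0,"claw": 1},{"wx": 0,"wy": 0,"wz": 0,"tx": 0,"ty": 0,"tz": 0,"claw": 1}])

```text
time: 30.48
position: [0.648, -0.1944, 0.0354]
ee_rot: [[0.998, -0.002, -0.066], [0.066, -0.0, 0.998], [-0.002, -1.0, -0.0]]
force: [-0.1, -1.0, 0.9]
grip_width: -0.006
```

```bash
python3 plan.py .645 -.151 .034 3.7; python3 look.py w19
```

```text
pos [ 0.648  -0.1944  0.0354] yaw 3.78 grip -0.006 F [-0.1 -1.   0.9] t 30.475
wy 0.08 tx -0.0002 tz 0.0436 ty 0.0014 tilt [-1.7e-03 -3.0e-04 -1.0e+00]
30.475 [ 0.648  -0.1944  0.0354] [[0.998, -0.002, -0.066], [0.066, -0.0, 0.998], [-0.002, -1.0, -0.0]] [-0.1 -1.   0.9] -0.006
```

View pics/w19.png

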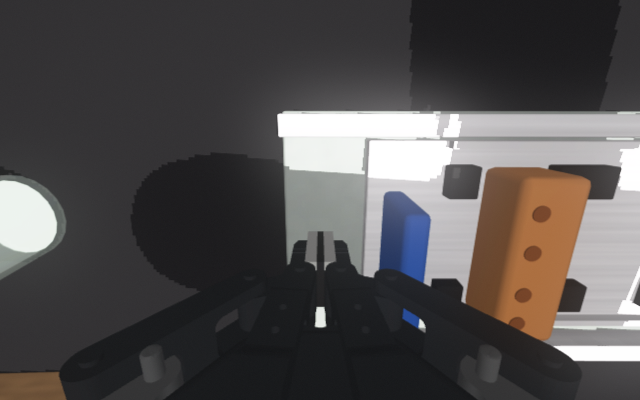

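The closed fingers are behind the handle (400,250), in the lane. Pushing gently along the lane.

arm_command(targets=[{"wx": 0,"wy": 0,"wz": 0,"tx": 0,"ty": 0,"tz": 0.01,"claw": 1},{"wx": 0,"wy": 0,"wz": 0,"tx": 0,"ty": 0,"tz": 0.01,"claw": 1},{"wx": 0,"wy": 0,"wz": 0,"tx": 0,"ty": 0,"tz": 0.006,"claw": 1},{"wx": 0,"wy": 0,"wz": 0,"tx": 0,"ty": 0,"tz": 0.006,"claw": 1},{"wx": 0,"wy": 0,"wz": 0,"tx": 0,"ty": 0,"tz": 0.006,"claw": 1},{"wx": 0,"wy": 0,"wz": 0,"tx": 0,"ty": 0,"tz": 0.007,"claw": 1},{"wx": 0,"wy": 0,"wz": 0,"tx": 0,"ty": 0,"tz": 0.007,"claw": 1},{"wx": 0,"wy": 0,"wz": 0,"tx": 0,"ty": 0,"tz": 0.007,"claw": 1},{"wx": 0,"wy": 0,"wz": 0,"tx": 0,"ty": 0,"tz": 0.007,"claw": 1}])

```text
time: 31.65
position: [0.6443, -0.1306, 0.0374]
ee_rot: [[0.998, 0.001, -0.066], [0.066, -0.003, 0.998], [0.001, -1.0, -0.003]]
force: [0.3, -13.1, 3.4]
grip_width: 0.001
```

```bash
python3 plan.py .645 -.151 .034 3.7; python3 look.py w20 handle_top bar0 pawl_tip; python3 - <<'E'
from h import *
t=snap('top','top20.png')
a=cv2.imread('pics/top20.png')[130:230,240:420]; cv2.imwrite('pics/top20c.png',cv2.resize(a,None,fx=4,fy=4,interpolation=cv2.INTER_CUBIC))
E
```

```text
pos [ 0.6443 -0.1306  0.0374] yaw 3.77 grip 0.001 F [  0.3 -13.1   3.4] t 31.65
wy 0.07 tx -0.0006 tz -0.0204 ty 0.0034 tilt [ 0.0013 -0.0025 -1.    ]
31.65 [ 0.6443 -0.1306  0.0374] [[0.998, 0.001, -0.066], [0.066, -0.003, 0.998], [0.001, -1.0, -0.003]] [  0.3 -13.1   3.4] 0.001
handle_top [([361.6, 272.4], 0.97)]
bar0 [([459.7, 237.3], 0.77)]
pawl_tip []
```

View pics/w20.png

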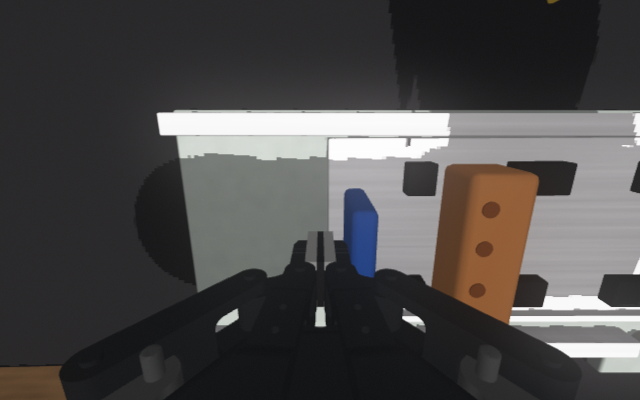

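View pics/top20c.png

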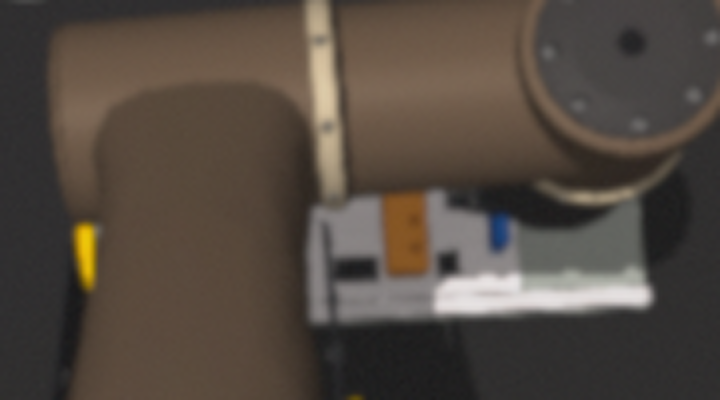

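The plate is moving and the bars are staying put; contact force is about 13 N. I continue.

arm_command(targets=[{"wx": 0,"wy": 0,"wz": 0,"tx": 0,"ty": 0,"tz": 0.006,"claw": 1},{"wx": 0,"wy": 0,"wz": 0,"tx": 0,"ty": 0,"tz": 0.006,"claw": 1},{"wx": 0,"wy": 0,"wz": 0,"tx": 0,"ty": 0,"tz": 0.006,"claw": 1},{"wx": 0,"wy": 0,"wz": 0,"tx": 0,"ty": 0,"tz": 0.006,"claw": 1},{"wx": 0,"wy": 0,"wz": 0,"tx": 0,"ty": 0,"tz": 0.005,"claw": 1},{"wx": 0,"wy": 0,"wz": 0,"tx": 0,"ty": 0,"tz": 0,"claw": 1}])

```text
time: 32.65
position: [0.6425, -0.101, 0.0374]
ee_rot: [[0.998, 0.002, -0.066], [0.066, -0.002, 0.998], [0.001, -1.0, -0.002]]
force: [-1.0, -7.8, 5.3]
grip_width: -0.002
```

```bash
python3 plan.py .645 -.151 .034 3.7; python3 look.py w21 handle_top; python3 - <<'E'
from h import *
t=snap('side','side21.png')
a=cv2.imread('pics/side21.png')[140:300,200:380]; cv2.imwrite('pics/side21c.png',cv2.resize(a,None,fx=3.7,fy=3.7,interpolation=cv2.INTER_CUBIC))
E
```

```text
pos [ 0.6425 -0.101   0.0374] yaw 3.78 grip -0.002 F [-1.  -7.8  5.3] t 32.65
wy 0.08 tx -0.0007 tz -0.0501 ty 0.0034 tilt [ 0.0016 -0.0017 -1.    ]
32.65 [ 0.6425 -0.101   0.0374] [[0.998, 0.002, -0.066], [0.066, -0.002, 0.998], [0.001, -1.0, -0.002]] [-1.  -7.8  5.3] -0.002
handle_top [([362.3, 274.1], 0.92), ([462.6, 237.1], 0.51)]
```

View pics/side21c.png

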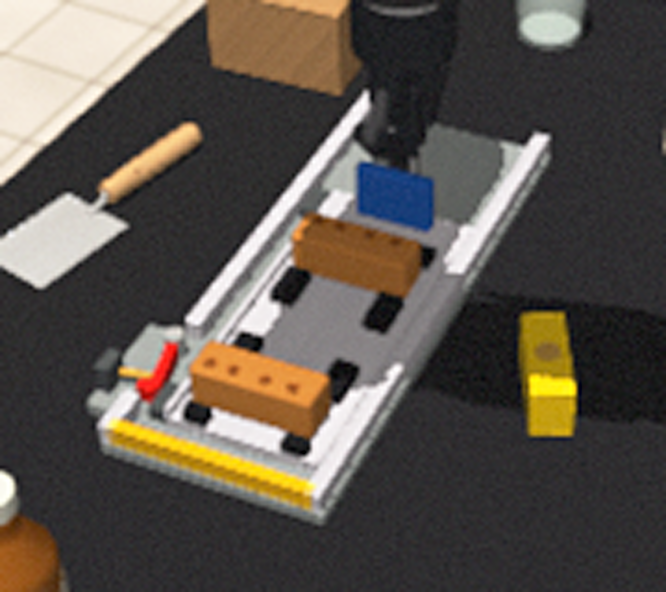

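View pics/w21.png

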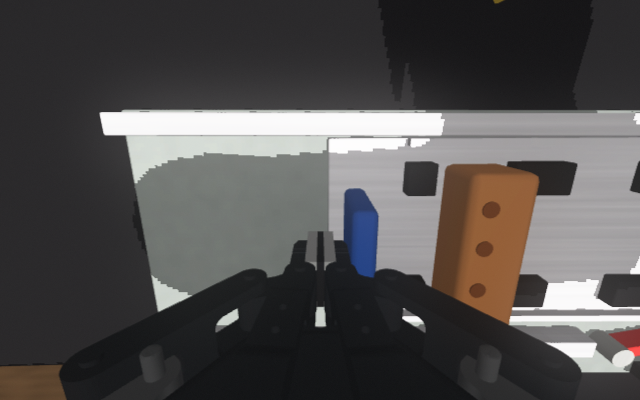

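The plate front is about 15–20 mm from the yellow stop, and the front shoe is approaching the pawl. Continuing.

arm_command(targets=[{"wx": 0,"wy": 0,"wz": 0,"tx": 0,"ty": 0,"tz": 0.004,"claw": 1},{"wx": 0,"wy": 0,"wz": 0,"tx": 0,"ty": 0,"tz": 0.004,"claw": 1},{"wx": 0,"wy": 0,"wz": 0,"tx": 0,"ty": 0,"tz": 0.004,"claw": 1},{"wx": 0,"wy": 0,"wz": 0,"tx": 0,"ty": 0,"tz": 0,"claw": 1}])

```text
time: 33.3
position: [0.6416, -0.0893, 0.0373]
ee_rot: [[0.998, 0.001, -0.066], [0.066, -0.002, 0.998], [0.001, -1.0, -0.002]]
force: [-0.6, -9.3, 5.0]
grip_width: -0.001
```

```bash
python3 look.py w22 handle_top; python3 - <<'E'
from h import *
t=snap('side','side22.png')
a=cv2.imread('pics/side22.png')[140:300,200:380]; cv2.imwrite('pics/side22c.png',cv2.resize(a,None,fx=3.7,fy=3.7,interpolation=cv2.INTER_CUBIC))
E
```

```text
33.3 [ 0.6416 -0.0893  0.0373] [[0.998, 0.001, -0.066], [0.066, -0.002, 0.998], [0.001, -1.0, -0.002]] [-0.6 -9.3  5. ] -0.001
handle_top [([361.2, 273.1], 0.78)]
```

View pics/side22c.png

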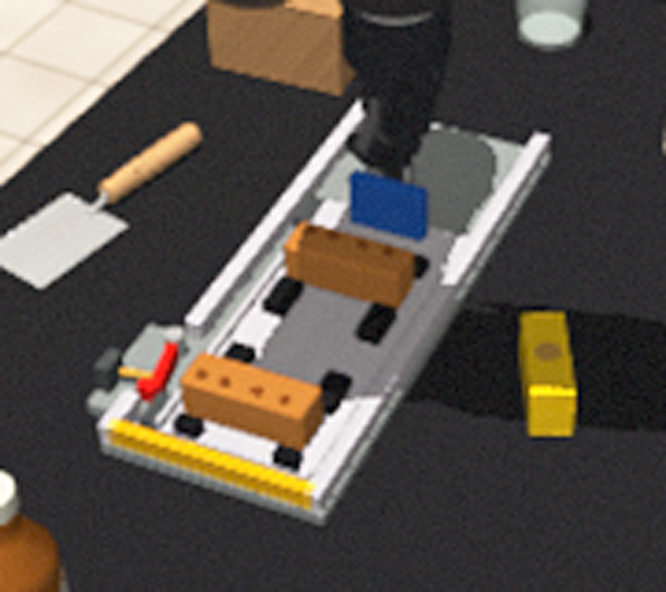

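arm_command(targets=[{"wx": 0,"wy": 0,"wz": 0,"tx": 0,"ty": 0,"tz": 0.003,"claw": 1},{"wx": 0,"wy": 0,"wz": 0,"tx": 0,"ty": 0,"tz": 0.003,"claw": 1},{"wx": 0,"wy": 0,"wz": 0,"tx": 0,"ty": 0,"tz": 0.002,"claw": 1},{"wx": 0,"wy": 0,"wz": 0,"tx": 0,"ty": 0,"tz": 0,"claw": 1}])

```text
time: 33.95
position: [0.641, -0.0821, 0.0373]
ee_rot: [[0.998, 0.001, -0.066], [0.066, -0.003, 0.998], [0.001, -1.0, -0.003]]
force: [-0.6, -12.4, 5.4]
grip_width: 0.002
```

```bash
python3 - <<'E'
from h import *
t=snap('side','side23.png')
a=cv2.imread('pics/side23.png')[210:290,210:310]; cv2.imwrite('pics/side23c.png',cv2.resize(a,None,fx=6,fy=6,interpolation=cv2.INTER_CUBIC))
E
```

```text
(no output)
```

View pics/side23c.png

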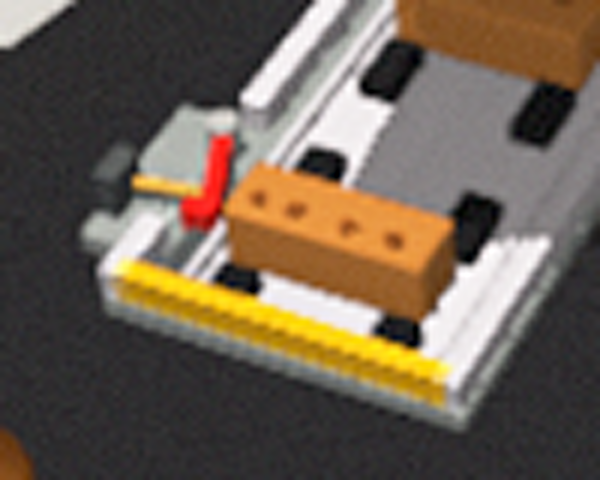

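The pawl at (210,185) is swung outwards by the shoe, so the plate isn't latched yet. Pushing further.

arm_command(targets=[{"wx": 0,"wy": 0,"wz": 0,"tx": 0,"ty": 0,"tz": 0.003,"claw": 1},{"wx": 0,"wy": 0,"wz": 0,"tx": 0,"ty": 0,"tz": 0.002,"claw": 1},{"wx": 0,"wy": 0,"wz": 0,"tx": 0,"ty": 0,"tz": 0.001,"claw": 1},{"wx": 0,"wy": 0,"wz": 0,"tx": 0,"ty": 0,"tz": 0,"claw": 1}])

```text
time: 34.5
position: [0.6395, -0.0815, 0.0375]
ee_rot: [[0.998, -0.002, -0.064], [0.064, -0.008, 0.998], [-0.002, -1.0, -0.008]]
force: [1.2, -40.7, 3.7]
grip_width: -0.002
```

```bash
python3 - <<'E'
from h import *
t=snap('side','side24.png')
a=cv2.imread('pics/side24.png')[210:290,210:310]; cv2.imwrite('pics/side24c.png',cv2.resize(a,None,fx=6,fy=6,interpolation=cv2.INTER_CUBIC))
E
```

```text
(no output)
```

View pics/side24c.png

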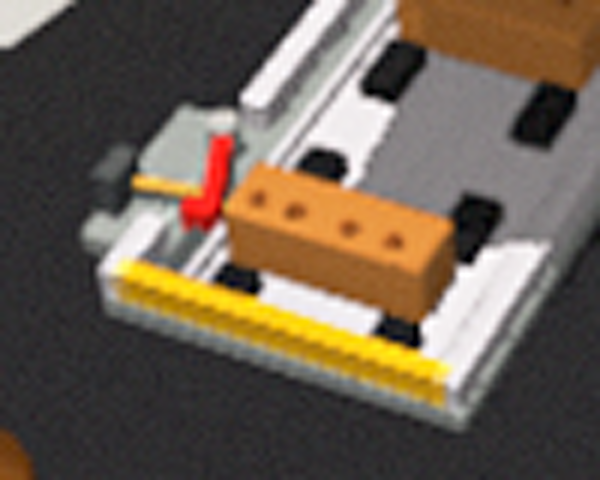

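Force has jumped to 40 N with no movement, so the plate is on the end stop. Backing off at once, then comparing the pawl with the start picture.

arm_command(targets=[{"wx": 0,"wy": 0,"wz": 0,"tx": 0,"ty": 0,"tz": -0.012,"claw": 1},{"wx": 0,"wy": 0,"wz": 0,"tx": 0,"ty": 0,"tz": -0.02,"claw": 1},{"wx": 0,"wy": 0,"wz": 0,"tx": 0,"ty": 0,"tz": 0,"claw": 1}])

```text
time: 34.92
position: [0.6424, -0.1068, 0.0359]
ee_rot: [[0.998, 0.0, -0.064], [0.064, 0.0, 0.998], [0.0, -1.0, 0.0]]
force: [-0.2, -0.1, 0.2]
grip_width: -0.002
```

```bash
python3 - <<'E'
from h import *
t=snap('side','side25.png')
o=[]
for f in ['side0','side22','side23','side25']:
    a=cv2.imread(f'pics/{f}.png')[220:270,225:285]; o.append(cv2.resize(a,None,fx=6.5,fy=6,interpolation=cv2.INTER_CUBIC))
cv2.imwrite('pics/pawl.png',np.vstack([np.hstack(o[:2]),np.hstack(o[2:])]))
E
```

```text
(no output)
```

View pics/pawl.png

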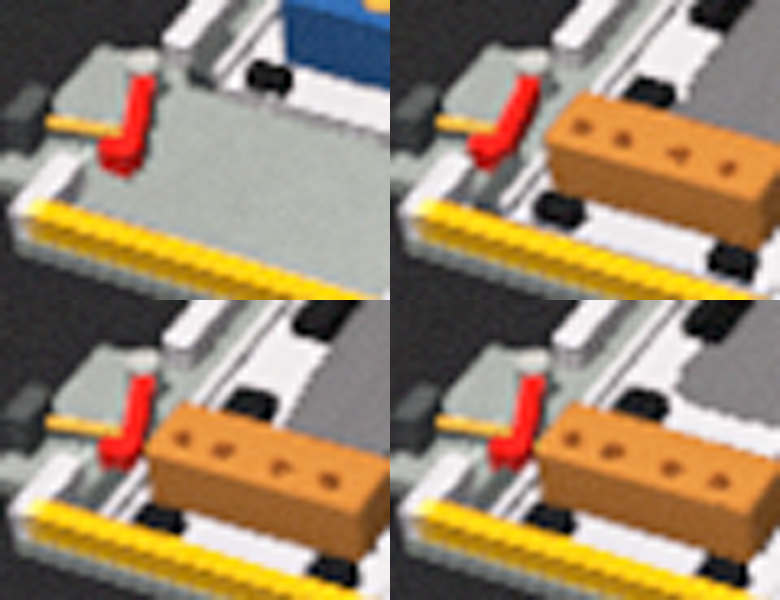

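Panel 2 shows the pawl swung out. Panels 3 and 4 show it back at its starting angle, tip near (120,160) in the crop, with the plate against the yellow stop. I raise the arm and check from above.

arm_command(targets=[{"wx": 0,"wy": 0,"wz": 0,"tx": 0,"ty": -0.06,"tz": 0,"claw": 1},{"wx": 0,"wy": 0,"wz": 0,"tx": 0,"ty": -0.06,"tz": 0.03,"claw": 1},{"wx": 0,"wy": 0,"wz": 0,"tx": 0.02,"ty": -0.03,"tz": 0.05,"claw": 1},{"wx": 0,"wy": 0,"wz": 0,"tx": 0.02,"ty": 0,"tz": 0.05,"claw": 1},{"wx": 0,"wy": 0,"wz": 0,"tx": 0,"ty": 0,"tz": 0,"claw": 1}])

```text
time: 35.6
position: [0.6747, 0.0288, 0.1819]
ee_rot: [[0.998, 0.001, -0.07], [0.07, 0.001, 0.998], [0.001, -1.0, 0.001]]
force: [-0.2, -1.0, -0.5]
grip_width: 0.003
```

```bash
python3 look.py w26 bar0 pawl_tip handle_top
```

```text
35.6 [0.6747 0.0288 0.1819] [[0.998, 0.001, -0.07], [0.07, 0.001, 0.998], [0.001, -1.0, 0.001]] [-0.2 -1.  -0.5] 0.003
bar0 [([299.5, 146.7], 0.97), ([436.9, 147.1], 0.61)]
pawl_tip [([427.9, 203.7], 0.73)]
handle_top [([223.3, 145.3], 0.65)]
```

View pics/w26.png

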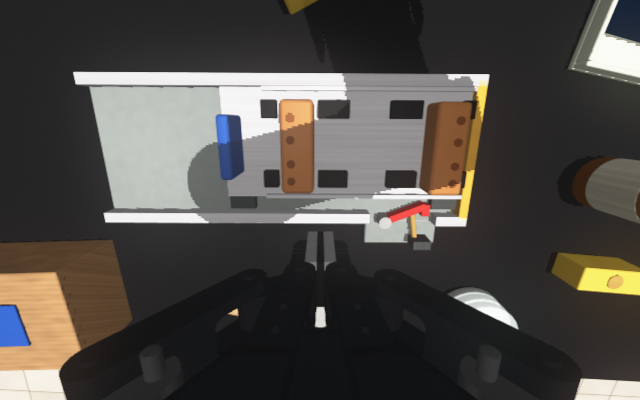

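```bash
python3 - <<'E'
from h import *
import pickle
w=pickle.load(open('w26.pkl','rb'));w3=pickle.load(open('w3.pkl','rb'))
h=atz(w,(223.3,145.3),.067);print('handle',h)
e=np.array([-.0645,.998,0])
print('moved',(h-[.6447,-.1514,.067])@e)
p=atz(w,(427.9,205),.027);p0=atz(w3,(444.4,182),.027);print('pawl now',p,'start',p0,'handle->pawl along lane',(p-h)@e,'expect if home:162-(-50..-53)=212..215')
a=cv2.imread('pics/w26.png')[180:260,340:500];cv2.imwrite('pics/w26c.png',cv2.resize(a,None,fx=5,fy=5,interpolation=cv2.INTER_CUBIC))
a=cv2.imread('pics/w3.png')[160:240,360:520];cv2.imwrite('pics/w3p.png',cv2.resize(a,None,fx=4,fy=4,interpolation=cv2.INTER_CUBIC))
E
```

```text
handle [ 0.63567952 -0.06198501  0.067     ]
moved 0.08981797626955106
pawl now [0.69042474 0.15099487 0.027     ] start [0.68922337 0.15078484 0.027     ] handle->pawl along lane 0.20902285435253148 expect if home:162-(-50..-53)=212..215
```

View pics/w26c.png

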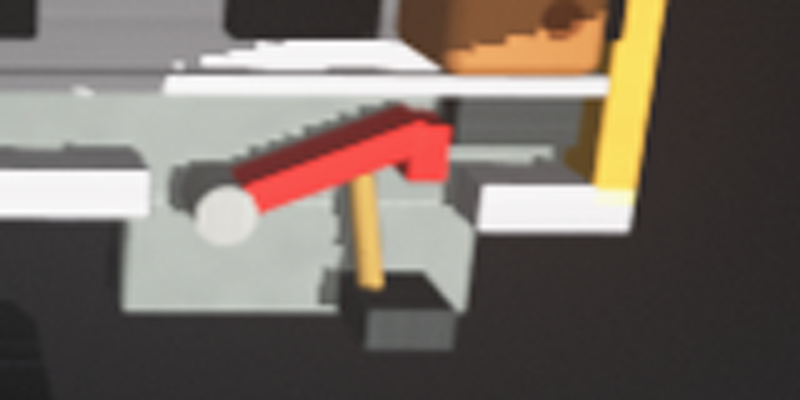

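View pics/w3p.png

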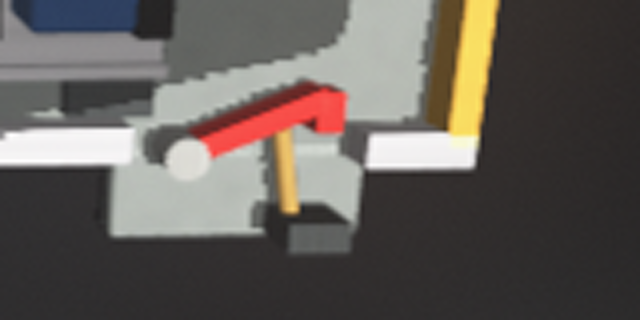

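The dark shoe now sits between the pawl at (425,145 in the crop) and the yellow stop. The pawl has the same angle as at the start, and the handle has moved 90 mm, so the plate is latched. Next is the button; I refine its position on the way over.

arm_command(targets=[{"wx": 0,"wy": 6.8,"wz": 0,"tx": 0,"ty": 0,"tz": 0,"claw": 1},{"wx": 0,"wy": 0,"wz": 0,"tx": -0.033,"ty": 0,"tz": -0.04,"claw": 1},{"wx": 0,"wy": 0,"wz": 0,"tx": -0.033,"ty": 0,"tz": -0.04,"claw": 1},{"wx": 0,"wy": 0,"wz": 0,"tx": -0.033,"ty": 0,"tz": -0.04,"claw": 1},{"wx": 0,"wy": 0,"wz": 0,"tx": -0.033,"ty": 0,"tz": -0.04,"claw": 1},{"wx": 0,"wy": 0,"wz": 0,"tx": -0.033,"ty": 0,"tz": -0.04,"claw": 1},{"wx": 0,"wy": 0,"wz": 0,"tx": -0.033,"ty": 0,"tz": -0.04,"claw": 1},{"wx": 0,"wy": 0,"wz": 0,"tx": -0.033,"ty": 0,"tz": -0.04,"claw": 1},{"wx": 0,"wy": 0,"wz": 0,"tx": -0.033,"ty": 0,"tz": -0.04,"claw": 1},{"wx": 0,"wy": 0,"wz": 0,"tx": 0,"ty": 0,"tz": 0,"claw": 1}])

```text
time: 37.05
position: [0.3901, -0.2833, 0.1818]
ee_rot: [[0.998, -0.0, 0.059], [-0.059, 0.0, 0.998], [-0.0, -1.0, 0.0]]
force: [0.8, -1.1, 0.6]
grip_width: -0.0
```

```bash
python3 look.py w27 button_top lever_tip tripbox
```

```text
37.05 [ 0.3901 -0.2833  0.1818] [[0.998, -0.0, 0.059], [-0.059, 0.0, 0.998], [-0.0, -1.0, 0.0]] [ 0.8 -1.1  0.6] -0.0
button_top [([577.8, 340.1], 0.49)]
lever_tip [([281.3, 258.0], 0.56)]
tripbox [([290.9, 206.5], 0.6)]
```

View pics/w27.png

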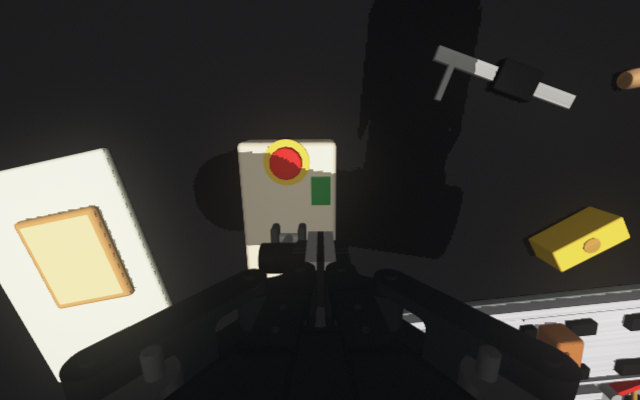

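```bash
python3 - <<'E'
from h import *
import pickle
L=lambda n:pickle.load(open(n+'.pkl','rb'))
w27,w2,w15,w16=map(L,['w27','w2','w15','w16'])
t=snap('top');s=snap('side')
ob=[(w27,(286,161)),(w2,(161,96)),(w15,(111,26)),(t,(438.6,283.5)),(s,(432,172.5))]
print('btn',tri(ob)); print(tri(ob[:3]))
for c,p in ob: print(np.round(atz(c,p,.059),4))
Q=np.array([atz(w27,p,.045) for p in [(239,142),(335,142)]]);print('box near corners',Q,'yaw',np.degrees(np.arctan2(*(Q[1]-Q[0])[:2]))*-1)
for p in [(275,257)]: print('lever',atz(w27,p,.124))
E
python3 plan.py .36 -.314 .08 -2.8
```

```text
btn (array([ 0.35989478, -0.31397407,  0.05521401]), [np.float64(1.1754555138869738), np.float64(2.4210973317475246), np.float64(3.7567127987355526), np.float64(0.5424000659224829), np.float64(0.3029882457867181)])
(array([ 0.35969034, -0.31387775,  0.05539317]), [np.float64(1.0122697523124633), np.float64(2.563651822228609), np.float64(3.47541041140662)])
[ 0.3583 -0.3137  0.059 ]
[ 0.3614 -0.3099  0.059 ]
[ 0.3598 -0.3133  0.059 ]
[ 0.3617 -0.3127  0.059 ]
[ 0.3581 -0.3092  0.059 ]
box near corners [[ 0.33872584 -0.36001753  0.045     ]
 [ 0.34432486 -0.26554108  0.045     ]] yaw -3.3915935218025304
lever [ 0.42499763 -0.32091971  0.124     ]
pos [ 0.3937 -0.2807  0.1817] yaw -3.01 grip 0.005 F [ 1.2 -0.4 -0.5] t 37.35
wy -0.21 tx -0.032 tz -0.035 ty 0.1017 tilt [ 0.  0. -1.]
```

The button centre is (0.359,-0.313) with its top at about 0.057, close to the stated 0.059. Moving above it.

arm_command(targets=[{"wx": 0,"wy": 0,"wz": 0,"tx": -0.035,"ty": 0,"tz": -0.034,"claw": 1},{"wx": 0,"wy": 0,"wz": 0,"tx": 0,"ty": 0,"tz": 0,"claw": 1},{"wx": 0,"wy": 0,"wz": 0,"tx": 0,"ty": 0.05,"tz": 0,"claw": 1},{"wx": 0,"wy": 0,"wz": 0,"tx": 0,"ty": 0.05,"tz": 0,"claw": 1},{"wx": 0,"wy": 0,"wz": 0,"tx": 0,"ty": 0.012,"tz": 0,"claw": 1},{"wx": 0,"wy": 0,"wz": 0,"tx": 0,"ty": 0,"tz": 0,"claw": 1}])

```text
time: 38.1
position: [0.357, -0.313, 0.0699]
ee_rot: [[0.999, -0.001, 0.052], [-0.052, 0.0, 0.999], [-0.001, -1.0, -0.0]]
force: [-0.5, 0.3, 1.1]
grip_width: 0.004
```

```bash
python3 plan.py .357 -.313 .051 -3; python3 - <<'E'
from h import *
t=snap('side','side28.png')
a=cv2.imread('pics/side28.png')[110:220,360:480]; cv2.imwrite('pics/side28c.png',cv2.resize(a,None,fx=5,fy=5,interpolation=cv2.INTER_CUBIC))
E
```

```text
pos [ 0.357  -0.313   0.0699] yaw -2.99 grip 0.004 F [-0.5  0.3  1.1] t 38.1
wy 0.01 tx -0.0 tz -0.0 ty 0.0189 tilt [-0.0012  0.     -1.    ]
```

View pics/side28c.png

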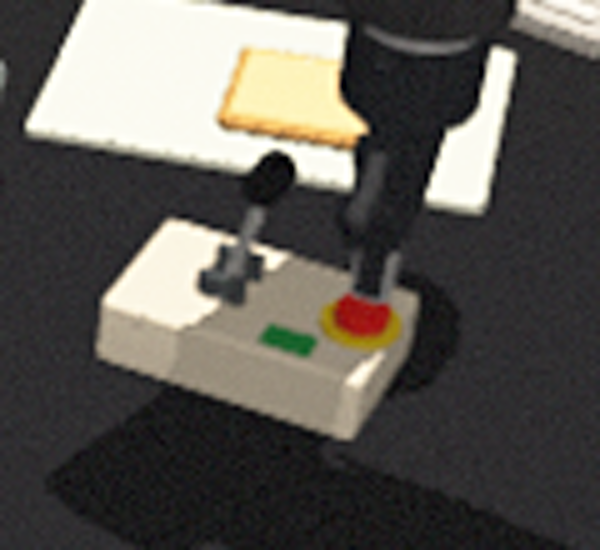

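The finger tips are above the button at (365,300 in the crop), well clear of the lever. Pressing.

arm_command(targets=[{"wx": 0,"wy": 0,"wz": 0,"tx": 0,"ty": 0.01,"tz": 0,"claw": 1},{"wx": 0,"wy": 0,"wz": 0,"tx": 0,"ty": 0.006,"tz": 0,"claw": 1},{"wx": 0,"wy": 0,"wz": 0,"tx": 0,"ty": 0.003,"tz": 0,"claw": 1},{"wx": 0,"wy": 0,"wz": 0,"tx": 0,"ty": 0,"tz": 0,"claw": 1}])

```text
time: 38.65
position: [0.3577, -0.3136, 0.0514]
ee_rot: [[0.999, 0.002, 0.053], [-0.053, -0.001, 0.999], [0.002, -1.0, -0.001]]
force: [3.0, 2.3, 4.9]
grip_width: -0.004
```

```bash
python3 - <<'E'
from h import *
t=snap('side','side29.png')
a=cv2.imread('pics/side29.png')[110:220,360:480]; cv2.imwrite('pics/side29c.png',cv2.resize(a,None,fx=5,fy=5,interpolation=cv2.INTER_CUBIC))
E
```

```text
(no output)
```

View pics/side29c.png

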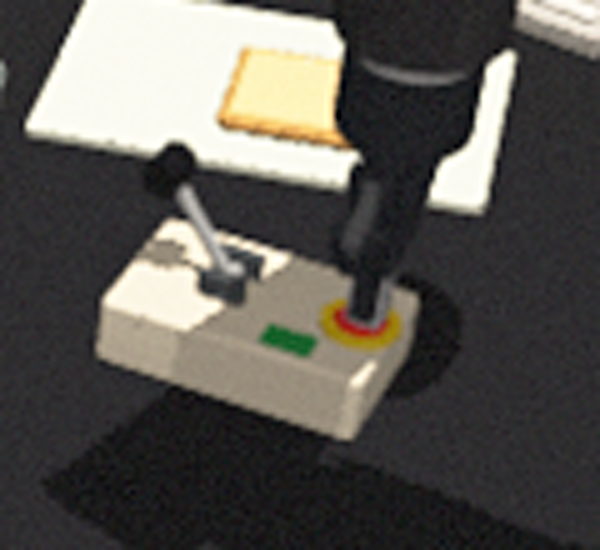

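The button is pressed and the lever is falling. I raise the arm and go over to the lever.

arm_command(targets=[{"wx": 0,"wy": 0,"wz": 0,"tx": 0,"ty": -0.05,"tz": 0,"claw": 1},{"wx": 0,"wy": 0,"wz": 0,"tx": 0,"ty": -0.05,"tz": 0,"claw": 1},{"wx": 0,"wy": 0,"wz": 0,"tx": 0.03,"ty": -0.03,"tz": 0,"claw": 0.5},{"wx": 0,"wy": 0,"wz": 0,"tx": 0.05,"ty": 0,"tz": 0,"claw": 0.4},{"wx": 0,"wy": 0,"wz": 0,"tx": 0.05,"ty": 0,"tz": 0,"claw": 0.4},{"wx": 0,"wy": 0,"wz": 0,"tx": 0.03,"ty": 0,"tz": -0.006,"claw": 0.4},{"wx": 0,"wy": 0,"wz": 0,"tx": 0,"ty": 0,"tz": 0,"claw": 0.4},{"wx": 0,"wy": 0,"wz": 0,"tx": 0,"ty": 0,"tz": 0,"claw": 0.4}])

```text
time: 39.7
position: [0.5148, -0.3275, 0.18]
ee_rot: [[0.999, -0.002, 0.054], [-0.054, 0.001, 0.999], [-0.002, -1.0, 0.001]]
force: [0.1, 0.4, -0.9]
grip_width: 0.598
```

```bash
python3 look.py w30 lever_tip button_top; python3 - <<'E'
from h import *
s=snap('side','side30.png');print(ctrl.spot_point('side','lever_tip'))
t=snap('top','top30.png');print(ctrl.spot_point('top','lever_tip'))
E
```

```text
39.7 [ 0.5148 -0.3275  0.18  ] [[0.999, -0.002, 0.054], [-0.054, 0.001, 0.999], [-0.002, -1.0, 0.001]] [ 0.1  0.4 -0.9] 0.598
lever_tip [([324.9, 195.1], 0.61)]
button_top [([322.7, 11.6], 0.61)]
[{'at': [385.6, 151.0], 'score': 0.57}, {'at': [270.0, 252.8], 'score': 0.47}, {'at': [264.6, 255.3], 'score': 0.44}]
[]
```

View pics/w30.png

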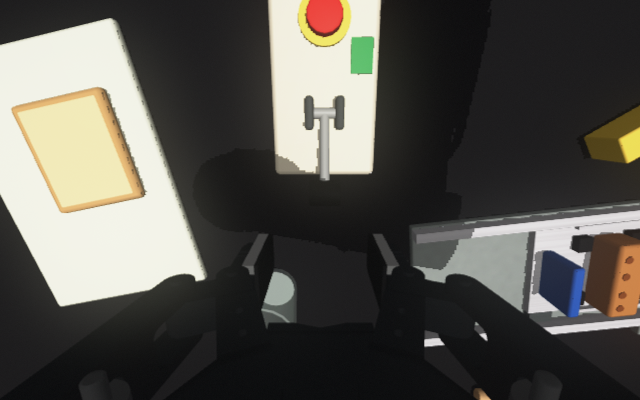

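View pics/side30.png

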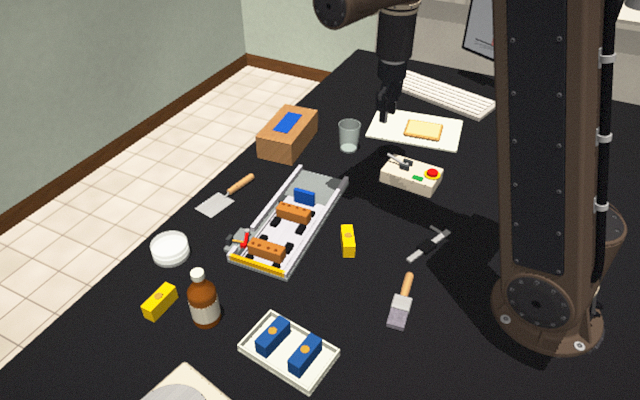

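The lever is down and the button is out. The black drum is hard to see against the bench, so I enhance the picture.

```bash
python3 - <<'E'
from h import *
import pickle
w=pickle.load(open('w30.pkl','rb'))
a=cv2.imread('pics/w30.png')[60:260,240:410].astype(float)
b=np.clip(255*(a/255)**0.4*1.3,0,255).astype(np.uint8)
cv2.imwrite('pics/w30c.png',cv2.resize(b,None,fx=3,fy=3,interpolation=cv2.INTER_CUBIC))
s=snap('side')
for p in [(324.9,195.1)]: print(atz(w,p,.074)); print(tri([(w,p),(s,(385.6,151))]))
print('pivot',atz(w,(324,112),.05),'rod end',atz(w,(325,177),.073))
E
```

```text
[ 0.51410033 -0.32258714  0.074     ]
(array([ 0.50876947, -0.32308507,  0.07926388]), [np.float64(4.235861245953789), np.float64(1.3086509129441517)])
pivot [ 0.4401017  -0.31932815  0.05      ] rod end [ 0.49732349 -0.32164439  0.073     ]
```

View pics/w30c.png

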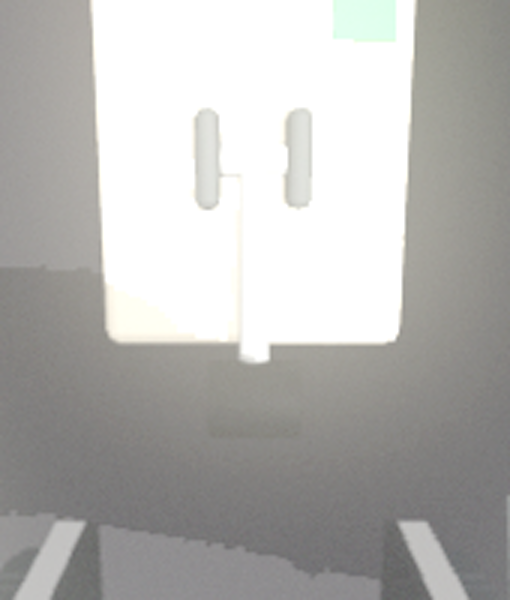

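The drum shows at crop (254,399), which is pixel (325,193), 31 px ≈ 28 mm wide. That gives (0.511,-0.3225,0.074), with the pivot at (0.440,-0.319), in agreement with the 75 mm radius. Descending to pinch it.

arm_command(targets=[{"wx": 0,"wy": 0,"wz": 0,"tx": -0.004,"ty": 0.04,"tz": 0.005,"claw": 0.4},{"wx": 0,"wy": 0,"wz": 0,"tx": 0,"ty": 0.04,"tz": 0,"claw": 0.4},{"wx": 0,"wy": 0,"wz": 0,"tx": 0,"ty": 0.03,"tz": 0,"claw": 0.4},{"wx": 0,"wy": 0,"wz": 0,"tx": 0,"ty": 0.013,"tz": 0,"claw": 0.4},{"wx": 0,"wy": 0,"wz": 0,"tx": 0,"ty": 0,"tz": 0,"claw": 0.4},{"wx": 0,"wy": 0,"wz": 0,"tx": 0,"ty": 0,"tz": 0,"claw": 0.4}])

```text
time: 40.85
position: [0.513, -0.3228, 0.059]
ee_rot: [[0.999, 0.002, 0.053], [-0.053, -0.001, 0.999], [0.002, -1.0, -0.001]]
force: [-0.3, 0.3, 0.9]
grip_width: 0.598
```

```bash
python3 plan.py .511 -.3225 .057 -3.1; python3 look.py w31; python3 - <<'E'
import cv2,numpy as np
a=cv2.imread('pics/w31.png').astype(float)
cv2.imwrite('pics/w31g.png',np.clip(255*(a/255)**0.45*1.3,0,255).astype(np.uint8))
E
```

```text
pos [ 0.513  -0.3228  0.059 ] yaw -3.04 grip 0.598 F [-0.3  0.3  0.9] t 40.85
wy 0.06 tx -0.0021 tz 0.0002 ty 0.002 tilt [ 1.9e-03 -8.0e-04 -1.0e+00]
40.85 [ 0.513  -0.3228  0.059 ] [[0.999, 0.002, 0.053], [-0.053, -0.001, 0.999], [0.002, -1.0, -0.001]] [-0.3  0.3  0.9] 0.598
```

View pics/w31g.png

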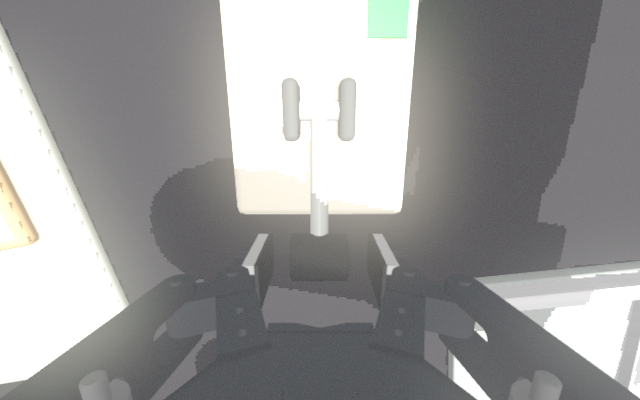

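The drum at (320,257) is centred between the pads. Pinching it.

arm_command(targets=[{"wx": 0,"wy": 0,"wz": 0,"tx": -0.002,"ty": 0.001,"tz": 0,"claw": 0.5},{"wx": 0,"wy": 0,"wz": 0,"tx": 0,"ty": 0,"tz": 0,"claw": 1},{"wx": 0,"wy": 0,"wz": 0,"tx": 0,"ty": 0,"tz": 0,"claw": 1},{"wx": 0,"wy": 0,"wz": 0,"tx": 0,"ty": 0,"tz": 0,"claw": 1},{"wx": 0,"wy": 0,"wz": 0,"tx": 0,"ty": 0,"tz": 0,"claw": 1}])

```text
time: 41.52
position: [0.5102, -0.3232, 0.0576]
ee_rot: [[0.999, 0.001, 0.053], [-0.053, -0.001, 0.999], [0.001, -1.0, -0.001]]
force: [-2.4, -5.1, 6.8]
grip_width: 0.316
```

arm_command(targets=[{"wx": 0,"wy": 0,"wz": 0,"tx": -0.0044,"ty": -0.0104,"tz": 0,"claw": 1},{"wx": 0,"wy": 0,"wz": 0,"tx": -0.0081,"ty": -0.0126,"tz": 0,"claw": 1},{"wx": 0,"wy": 0,"wz": 0,"tx": -0.0104,"ty": -0.0108,"tz": 0,"claw": 1},{"wx": 0,"wy": 0,"wz": 0,"tx": -0.0123,"ty": -0.0084,"tz": 0,"claw": 1},{"wx": 0,"wy": 0,"wz": 0,"tx": 0,"ty": 0,"tz": 0,"claw": 1}])

```text
time: 42.15
position: [0.4742, -0.3212, 0.0986]
ee_rot: [[0.999, 0.0, 0.054], [-0.054, -0.0, 0.999], [0.0, -1.0, -0.0]]
force: [0.0, -7.6, -7.0]
grip_width: 0.312
```

```bash
python3 -c "
from h import *;o=ctrl.get_obs();print(o['force'],o['moment'])"; python3 look.py w32; python3 - <<'E'
import cv2,numpy as np
a=cv2.imread('pics/w32.png').astype(float)
cv2.imwrite('pics/w32g.png',np.clip(255*(a/255)**0.45*1.3,0,255).astype(np.uint8))
E
```

```text
[ 0.02342325 -7.55328384 -7.03450548] [-2.82697695 -0.17428203 -0.08617418]
42.15 [ 0.4742 -0.3212  0.0986] [[0.999, 0.0, 0.054], [-0.054, -0.0, 0.999], [0.0, -1.0, -0.0]] [ 0.  -7.6 -7. ] 0.312
```

View pics/w32g.png

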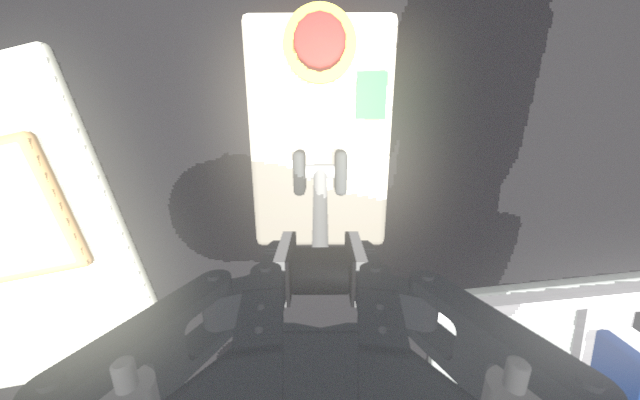

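The lever follows in the pads. Continuing along the arc.

arm_command(targets=[{"wx": 0,"wy": 0,"wz": 0,"tx": -0.0138,"ty": -0.005,"tz": 0,"claw": 1},{"wx": 0,"wy": 0,"wz": 0,"tx": -0.0147,"ty": -0.003,"tz": 0,"claw": 1},{"wx": 0,"wy": 0,"wz": 0,"tx": -0.0112,"ty": 0,"tz": 0,"claw": 1},{"wx": 0,"wy": 0,"wz": 0,"tx": -0.0065,"ty": 0.0007,"tz": 0,"claw": 1},{"wx": 0,"wy": 0,"wz": 0,"tx": 0,"ty": 0,"tz": 0,"claw": 1}])

```text
time: 42.82
position: [0.4317, -0.3191, 0.1076]
ee_rot: [[0.999, 0.007, 0.053], [-0.053, -0.002, 0.999], [0.007, -1.0, -0.002]]
force: [5.2, -4.4, 0.6]
grip_width: 0.314
```

```bash
python3 -c "
from h import *;o=ctrl.get_obs();print(o['force'],o['moment'])
s=snap('side','side33.png')
a=cv2.imread('pics/side33.png')[110:220,360:480]; cv2.imwrite('pics/side33c.png',cv2.resize(a,None,fx=5,fy=5,interpolation=cv2.INTER_CUBIC))"; python3 look.py w33; python3 - <<'E'
import cv2,numpy as np
a=cv2.imread('pics/w33.png').astype(float)
cv2.imwrite('pics/w33g.png',np.clip(255*(a/255)**0.45*1.3,0,255).astype(np.uint8))
E
```

```text
[ 5.23958766 -4.40490171  0.6416675 ] [-1.62451981 -2.22835963 -0.22326929]
42.875 [ 0.4319 -0.3192  0.1076] [[0.999, 0.007, 0.053], [-0.053, -0.002, 0.999], [0.007, -1.0, -0.002]] [ 4.8 -5.1  1.1] 0.313
```

View pics/w33g.png

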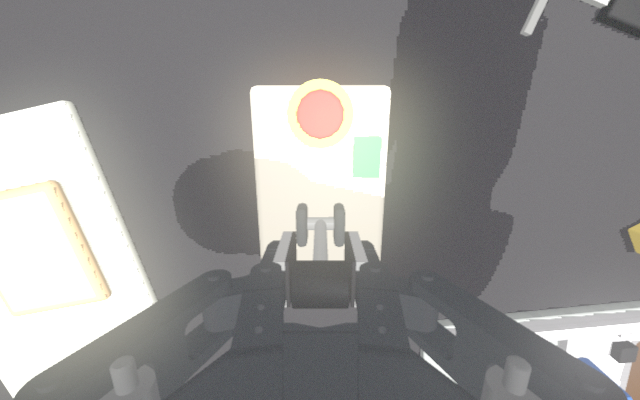

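View pics/side33c.png

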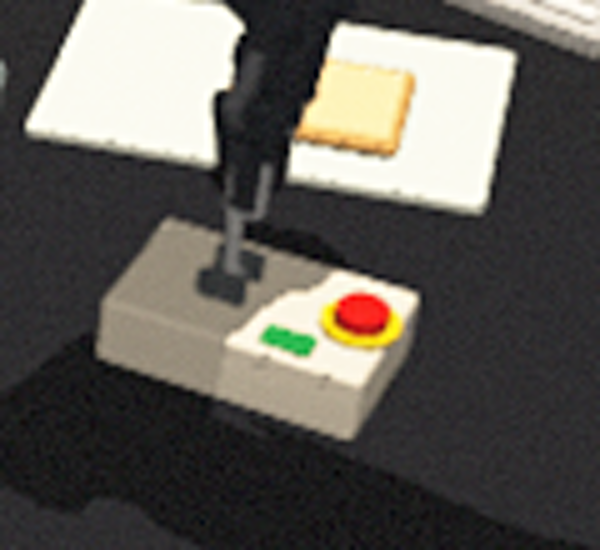

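The lever is a little past vertical. I push it slightly further towards the button before letting go.

arm_command(targets=[{"wx": 0,"wy": 0,"wz": 0,"tx": -0.003,"ty": 0.0005,"tz": 0,"claw": 1},{"wx": 0,"wy": 0,"wz": 0,"tx": -0.002,"ty": 0,"tz": 0,"claw": 1},{"wx": 0,"wy": 0,"wz": 0,"tx": 0,"ty": 0,"tz": 0,"claw": 1}])

```text
time: 43.3
position: [0.4271, -0.3189, 0.1071]
ee_rot: [[0.999, 0.007, 0.052], [-0.052, -0.003, 0.999], [0.007, -1.0, -0.002]]
force: [5.9, -4.3, 0.3]
grip_width: 0.312
```

arm_command(targets=[{"wx": 0,"wy": 0,"wz": 0,"tx": 0,"ty": 0,"tz": 0,"claw": 0.5},{"wx": 0,"wy": 0,"wz": 0,"tx": 0,"ty": 0,"tz": 0,"claw": 0.4},{"wx": 0,"wy": 0,"wz": 0,"tx": 0,"ty": 0,"tz": 0,"claw": 0.4},{"wx": 0,"wy": 0,"wz": 0,"tx": 0,"ty": 0,"tz": 0,"claw": 0.4}])

```text
time: 43.8
position: [0.4237, -0.3177, 0.1056]
ee_rot: [[0.999, -0.0, 0.053], [-0.053, 0.0, 0.999], [-0.0, -1.0, 0.0]]
force: [-0.3, -0.8, 0.3]
grip_width: 0.598
```

```bash
python3 look.py w34; python3 - <<'E'
from h import *
a=cv2.imread('pics/w34.png').astype(float)
cv2.imwrite('pics/w34g.png',np.clip(255*(a/255)**0.45*1.3,0,255).astype(np.uint8))
E
```

```text
43.8 [ 0.4237 -0.3177  0.1056] [[0.999, -0.0, 0.053], [-0.053, 0.0, 0.999], [-0.0, -1.0, 0.0]] [-0.3 -0.8  0.3] 0.598
```

View pics/w34g.png

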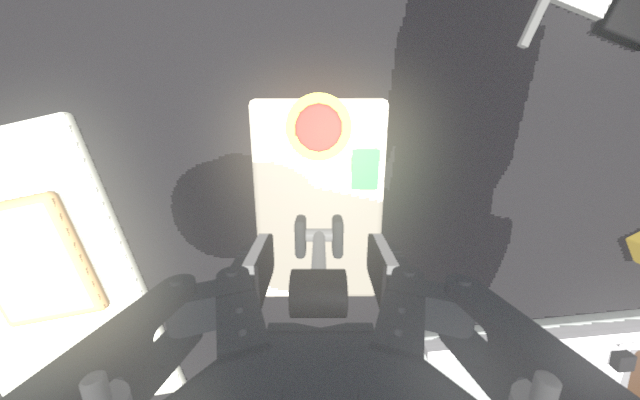

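The drum is free, with gaps on both sides. Raising straight up, then stepping aside so the cameras can see.

arm_command(targets=[{"wx": 0,"wy": 0,"wz": 0,"tx": 0,"ty": -0.03,"tz": 0,"claw": 0.4},{"wx": 0,"wy": 0,"wz": 0,"tx": 0,"ty": -0.05,"tz": 0,"claw": 0.4},{"wx": 0,"wy": 0,"wz": 0,"tx": 0,"ty": -0.05,"tz": 0,"claw": 0.4},{"wx": 0,"wy": 0,"wz": 0,"tx": 0.01,"ty": -0.02,"tz": -0.05,"claw": 0.4},{"wx": 0,"wy": 0,"wz": 0,"tx": 0,"ty": 0,"tz": -0.05,"claw": 0.4},{"wx": 0,"wy": 0,"wz": 0,"tx": 0,"ty": 0,"tz": -0.05,"claw": 0.4},{"wx": 0,"wy": 0,"wz": 0,"tx": 0,"ty": 0,"tz": -0.05,"claw": 0.4},{"wx": 0,"wy": 0,"wz": 0,"tx": 0,"ty": 0,"tz": 0,"claw": 0.4},{"wx": 0,"wy": 0,"wz": 0,"tx": 0,"ty": 0,"tz": 0,"claw": 0.4}])

```text
time: 44.98
position: [0.4228, -0.5179, 0.255]
ee_rot: [[0.999, -0.001, 0.054], [-0.054, 0.001, 0.999], [-0.001, -1.0, 0.001]]
force: [-0.3, -0.4, 1.1]
grip_width: 0.604
```

```bash
python3 - <<'E'
from h import *
s=snap('side','side35.png');print(ctrl.spot_point('side','lever_tip'))
t=snap('top','top35.png')
a=cv2.imread('pics/side35.png')[120:390,130:460]; cv2.imwrite('pics/side35c.png',cv2.resize(a,(730,597),interpolation=cv2.INTER_CUBIC))
a=cv2.imread('pics/top35.png')[110:310,160:500]; cv2.imwrite('pics/top35c.png',cv2.resize(a,(800,470),interpolation=cv2.INTER_CUBIC))
E
```

```text
[{'at': [406.9, 143.1], 'score': 0.7}, {'at': [306.0, 189.4], 'score': 0.31}, {'at': [287.6, 229.8], 'score': 0.17}]
```

View pics/side35c.png

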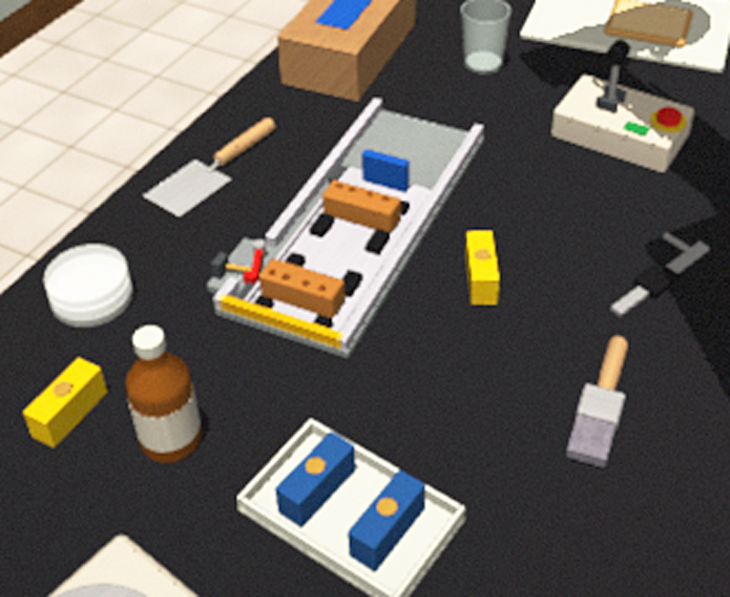

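View pics/top35c.png

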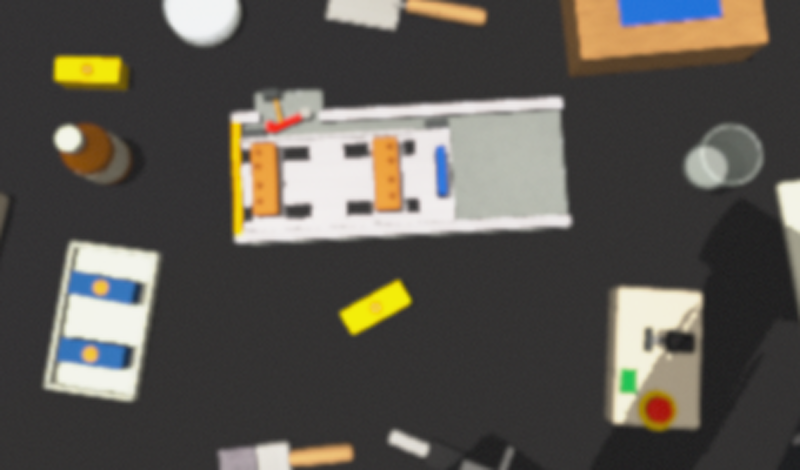

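The plate, bars, blocks, bottle and beaker are all in place. The lever grip, though, is at (619,52) in the side crop and was at (628,56) at the start, so it may not be fully up. I measure it.

```bash
python3 - <<'E'
from h import *
s=snap('side','side36.png');t=snap('top','top36.png')
o=[]
for f in ['side0','side35','side36']:
    a=cv2.imread(f'pics/{f}.png')[130:190,385:445]; o.append(cv2.resize(a,None,fx=4.4,fy=4.4,interpolation=cv2.INTER_CUBIC))
r1=np.hstack(o);o=[]
for f in ['top0','top35','top36']:
    a=cv2.imread(f'pics/{f}.png')[230:290,415:475].astype(float); a=np.clip(255*(a/255)**0.6,0,255).astype(np.uint8); o.append(cv2.resize(a,None,fx=4.4,fy=4.4,interpolation=cv2.INTER_CUBIC))
cv2.imwrite('pics/lev.png',np.vstack([r1,np.hstack(o)]))
# predicted pixels for joint angles, pivot
P=np.array([.440,-.3192,.05]);ex=np.array([.9986,-.053,0])
for j in [0,.05,.1,.15,.2,.3]:
    th=j-.2; X=P+.075*(np.sin(th)*ex+np.cos(th)*np.array([0,0,1])); print(j,np.round(proj(s,X),1),np.round(proj(t,X),1))
print(ctrl.spot_point('side','lever_tip')[:1],ctrl.spot_point('top','lever_tip')[:1])
E
```

```text
0 [413.2 145.7] [447.5 260.8]
0.05 [412.  145.2] [447.6 259.4]
0.1 [410.8 144.7] [447.7 257.9]
0.15 [409.5 144.2] [447.8 256.4]
0.2 [408.3 143.8] [447.8 255. ]
0.3 [405.8 143.2] [447.9 252. ]
[{'at': [409.3, 142.6], 'score': 0.49}] [{'at': [448.0, 258.9], 'score': 0.56}]
```

View pics/lev.png

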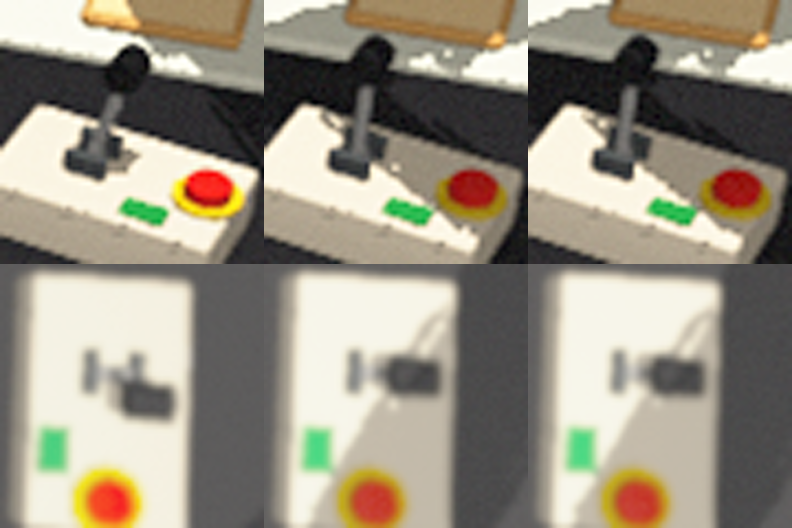

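Projecting the joint against both views gives about 0.15–0.18 rad. The lever is resting near its balance point, not fully up. I nudge it towards the button from behind with closed fingers.

arm_command(targets=[{"wx": 0,"wy": 0,"wz": 0,"tx": 0.0166,"ty": 0,"tz": 0.05,"claw": 1},{"wx": 0,"wy": 0,"wz": 0,"tx": 0.0166,"ty": 0,"tz": 0.05,"claw": 1},{"wx": 0,"wy": 0,"wz": 0,"tx": 0.0166,"ty": 0,"tz": 0.05,"claw": 1},{"wx": 0,"wy": 0,"wz": 0,"tx": 0.0166,"ty": 0,"tz": 0.05,"claw": 1},{"wx": 0,"wy": 0,"wz": 0,"tx": 0,"ty": 0,"tz": 0,"claw": 1},{"wx": 0,"wy": 0,"wz": 0,"tx": 0,"ty": 0.055,"tz": 0,"claw": 1},{"wx": 0,"wy": 0,"wz": 0,"tx": 0,"ty": 0.055,"tz": 0,"claw": 1},{"wx": 0,"wy": 0,"wz": 0,"tx": 0,"ty": 0.034,"tz": 0,"claw": 1},{"wx": 0,"wy": 0,"wz": 0,"tx": 0,"ty": 0,"tz": 0,"claw": 1}])

```text
time: 46.45
position: [0.4982, -0.3216, 0.1093]
ee_rot: [[0.999, -0.005, 0.054], [-0.054, 0.002, 0.999], [-0.005, -1.0, 0.001]]
force: [0.3, -0.1, 1.1]
grip_width: -0.004
```

```bash
python3 plan.py .4505 -.319 .108 -3.1; python3 look.py w37;  python3 - <<'E'
from h import *
a=cv2.imread('pics/w37.png').astype(float)
cv2.imwrite('pics/w37g.png',np.clip(255*(a/255)**0.45*1.3,0,255).astype(np.uint8))
E
```

```text
pos [ 0.4982 -0.3216  0.1093] yaw -3.09 grip -0.004 F [ 0.3 -0.1  1.1] t 46.45
wy 0.01 tx -0.0478 tz 0.0 ty 0.0013 tilt [-0.0051  0.0016 -1.    ]
46.45 [ 0.4982 -0.3216  0.1093] [[0.999, -0.005, 0.054], [-0.054, 0.002, 0.999], [-0.005, -1.0, 0.001]] [ 0.3 -0.1  1.1] -0.004
```

View pics/w37g.png

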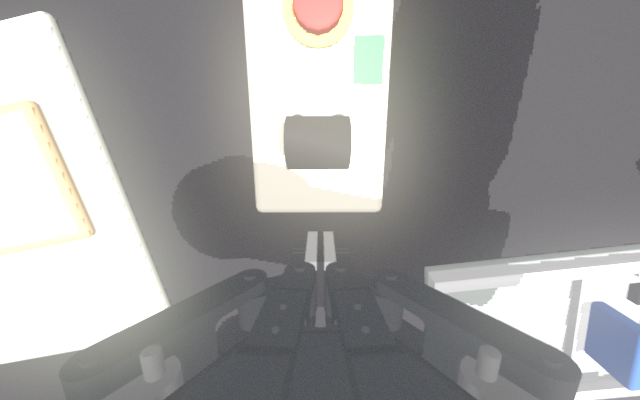

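The finger tips at (320,245) are in line behind the drum at (317,143). Nudging slowly.

arm_command(targets=[{"wx": 0,"wy": 0,"wz": 0,"tx": -0.015,"ty": 0,"tz": 0,"claw": 1},{"wx": 0,"wy": 0,"wz": 0,"tx": -0.008,"ty": 0,"tz": 0,"claw": 1},{"wx": 0,"wy": 0,"wz": 0,"tx": -0.005,"ty": 0,"tz": 0,"claw": 1},{"wx": 0,"wy": 0,"wz": 0,"tx": -0.005,"ty": 0,"tz": 0,"claw": 1},{"wx": 0,"wy": 0,"wz": 0,"tx": -0.005,"ty": 0,"tz": 0,"claw": 1},{"wx": 0,"wy": 0,"wz": 0,"tx": -0.004,"ty": 0,"tz": 0,"claw": 1},{"wx": 0,"wy": 0,"wz": 0,"tx": 0,"ty": 0,"tz": 0,"claw": 1}])

```text
time: 47.38
position: [0.4579, -0.3196, 0.1117]
ee_rot: [[0.999, -0.0, 0.053], [-0.053, 0.0, 0.999], [-0.0, -1.0, 0.0]]
force: [-0.2, 0.3, 0.2]
grip_width: 0.002
```

```bash
python3 look.py w38;  python3 - <<'E'
from h import *
a=cv2.imread('pics/w38.png').astype(float)
cv2.imwrite('pics/w38g.png',np.clip(255*(a/255)**0.45*1.3,0,255).astype(np.uint8))
s=snap('side','side38.png')
a=cv2.imread('pics/side38.png')[110:220,360:480]; cv2.imwrite('pics/side38c.png',cv2.resize(a,None,fx=5,fy=5,interpolation=cv2.INTER_CUBIC))
E
```

```text
47.375 [ 0.4579 -0.3196  0.1117] [[0.999, -0.0, 0.053], [-0.053, 0.0, 0.999], [-0.0, -1.0, 0.0]] [-0.2  0.3  0.2] 0.002
```

View pics/w38g.png

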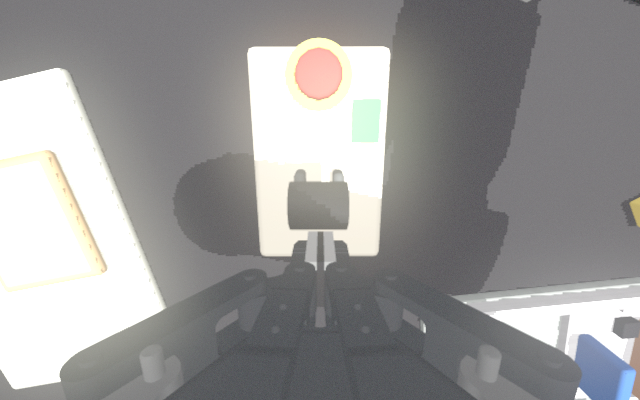

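View pics/side38c.png

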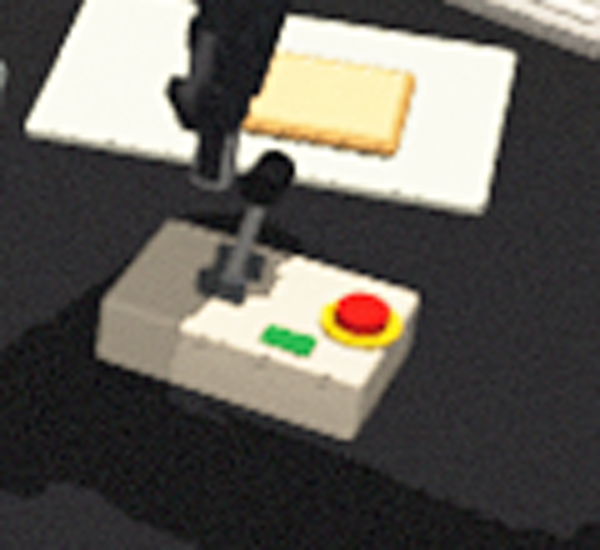

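The lever has tipped over to its rest. Its grip is at (268,178) in the crop, where it stood before the button press, and the fingers feel no force. Retreating backwards and up.

arm_command(targets=[{"wx": 0,"wy": 0,"wz": 0,"tx": 0.02,"ty": 0,"tz": 0,"claw": 1},{"wx": 0,"wy": 0,"wz": 0,"tx": 0.03,"ty": 0,"tz": 0,"claw": 1},{"wx": 0,"wy": 0,"wz": 0,"tx": 0,"ty": -0.05,"tz": 0,"claw": 1},{"wx": 0,"wy": 0,"wz": 0,"tx": 0,"ty": -0.05,"tz": 0,"claw": 1},{"wx": 0,"wy": 0,"wz": 0,"tx": 0,"ty": -0.03,"tz": -0.04,"claw": 1},{"wx": 0,"wy": 0,"wz": 0,"tx": 0,"ty": 0,"tz": -0.05,"claw": 1},{"wx": 0,"wy": 0,"wz": 0,"tx": -0.02,"ty": 0,"tz": -0.05,"claw": 1},{"wx": 0,"wy": 0,"wz": 0,"tx": -0.03,"ty": 0,"tz": -0.05,"claw": 1},{"wx": 0,"wy": 0,"wz": 0,"tx": 0,"ty": 0,"tz": 0,"claw": 1},{"wx": 0,"wy": 0,"wz": 0,"tx": 0,"ty": 0,"tz": 0,"claw": 1}])

```text
time: 48.72
position: [0.4478, -0.5096, 0.2412]
ee_rot: [[0.999, -0.0, 0.054], [-0.054, 0.0, 0.999], [-0.0, -1.0, 0.0]]
force: [0.5, -0.7, -1.0]
grip_width: 0.003
```

```bash
python3 - <<'E'
from h import *
s=snap('side','side40.png');t=snap('top','top40.png')
o=[]
for f in ['side0','side40']:
    a=cv2.imread(f'pics/{f}.png')[130:190,385:445]; o.append(cv2.resize(a,None,fx=4.8,fy=4.8,interpolation=cv2.INTER_CUBIC))
r1=np.hstack(o);o=[]
for f in ['top0','top40']:
    a=cv2.imread(f'pics/{f}.png')[230:290,415:475].astype(float); a=np.clip(255*(a/255)**0.6,0,255).astype(np.uint8); o.append(cv2.resize(a,None,fx=4.8,fy=4.8,interpolation=cv2.INTER_CUBIC))
cv2.imwrite('pics/lev40.png',np.vstack([r1,np.hstack(o)]))
a=cv2.imread('pics/side40.png')[120:390,130:460]; cv2.imwrite('pics/side40c.png',cv2.resize(a,(730,597),interpolation=cv2.INTER_CUBIC))
o=ctrl.get_obs();print(o['time'],o['force'],np.round(o['joint_vel'],2),o['position'])
E
```

```text
48.825 [-0.49887725  0.39739538  0.12036459] [ 0.59 -0.33  0.01 -0.05  0.03  0.11] [ 0.44862505 -0.50869269  0.24162447]
```

View pics/lev40.png

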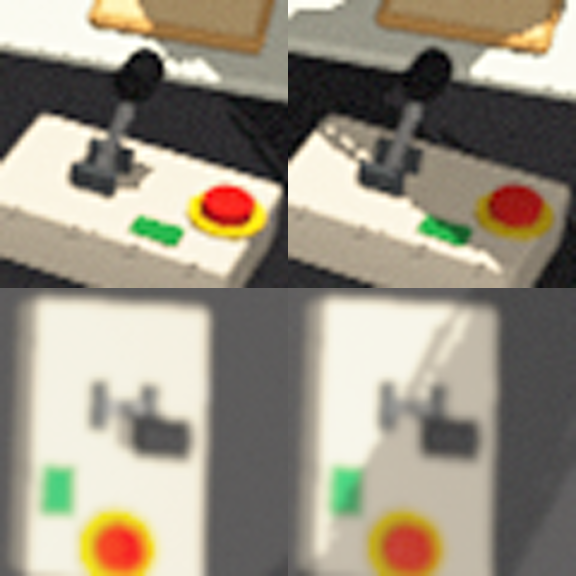

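View pics/side40c.png

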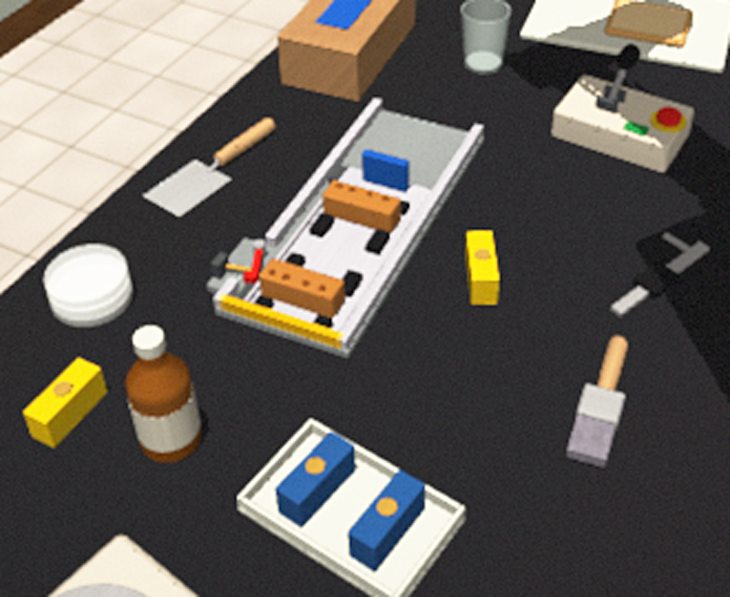

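The lever now matches its starting pose in both views, the button is out, the pawl is shut, and the bars, blocks, bottle and beaker are all in place. Handing in.

```bash
python3 -c "
from station import ctrl
print(ctrl.close_job())"
```

```text
the job is handed in; nothing more can be done
None
```

The dock is ready and I handed the job in at about 49 s of the 200 s; no verdict was reported.

**What I did**
- **Blocks and bars:** Both blue blocks went from the plate into the tray. The two bars present went into bay 2 and bay 0. One bar had been knocked about 5 cm aside before I reached it, so I measured it again first.
- **Plate:** I pushed it about 90 mm along the lane to the end stop. The pawl swung out, then snapped shut behind the shoe.
- **Interlock:** I pressed the button and the lever dropped. I then pinched its grip and lifted it back up.

**Last checks**
- **In place:** The final views show the blocks flat in the tray, the pawl at its starting angle and the button out. The bottle and beaker are standing and the arm is clear of everything. The bars measured within about 3 mm of their bay centres just after placing. I did not re-measure them after the push, but they look unmoved.
- **Lever:** It matches its starting pose in the side and top views.

**What went wrong or disagreed**
- **Lever:** After the first release it stayed near its balance point, at about 0.15–0.18 rad, so it was not fully up. I nudged it over with closed fingers and it fell to its rest.
- **Push force:** It briefly reached about 41 N at the wrist when the plate met the end stop, and I backed off at once. The 40 N limit is for the arm or gripper body. I believe the closed fingers were what pressed on the handle, but I could not confirm that.
- **Plate position:** The measured handle-to-pawl distance was 209 mm against an expected 212–215 mm. I put this down to camera error, because the pictures show the shoe behind the shut pawl.

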